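# Make up the glaze sample board

### The arm

A 6-joint arm with a two-finger parallel gripper is mounted at the origin on a cart in front of the work surface, level with it; the furniture and walls round the work are solid. World frame = base frame: x ahead of the robot, y to its left, z up, the work surface at z = 0. Lengths are in mm, angles in degrees, forces in N, time in s.
With the tool pointing down it reaches from about 325 to 850 mm from the base axis. Payload 15.5 kg.
Tool frame: the origin (TCP) lies on the mounting face of the last link; the fingertips stand 191 mm ahead of it and the grasp point (between the pads) lies 172 mm ahead of it; z points along the fingers, y is the line along which they close (so a half turn about z gives the same grasp; the last joint's range is limited). The gripper opens to 91 mm and grips with 3 to 60 N. Pads are 32 mm wide; open, the fingers measure 118 mm over their backs; the gripper's body (76 mm by 178 mm) begins 60 mm behind the grasp point.
Start: joints at [-70.101, 28.281, 77.091, -0, 74.628, -5.472], TCP at [267.796, -564.724, 404.715] pointing down, gripper open.
Joint ranges: [-166.48, 166.48], [-47.26, 123.95], [12.59, 153.08], [-70.14, 250.14], [6.76, 159.57], [-176.63, 176.63]. Speed limits (degrees/s): [108.29, 108.29, 147.25, 172.46, 172.46, 172.46].

### API

Orientations are given as a 3x3 rotation matrix whose columns are the frame's x, y, z axes.
In Python, from station import ctrl, vision, order, finder gives the robot as it stands.
- The arm moves only by the tool apply_moves, never from a script. Its argument "increments" is a list that holds one entry, the list of rows, each a list of 7 numbers: the shift along the tool's x, y, z in m, then the turn, a rotation vector about the tool's x, y, z in rad, then the opening, from 0 (shut) to 1 (fully open). In form: [[[dx, dy, dz, rx, ry, rz, hand], ...]]. A call has 1 to 12 rows; each row is the pose to reach, as a shift and turn from the pose commanded when the call began, along the tool's axes at that moment; what a row does not reach only later rows make up. A row lasts 1/12 s, in which the tool goes at most 41.7 mm and 7.16 degrees, less where a joint would pass 70% of its speed; a pose out of reach is approached as far as the arm can. A call with a gripper value outside its range is refused whole. The fingers move at their own pace and stop on an object; "squeeze" is the grip in N (left out, the last holds). Time passes only in rows, so rows that repeat a pose let the fingers close. It gives the time, the measured TCP pose, the force, the opening and the grip force at its end, in the units of the state.
- ctrl.read_state(): the state, without advancing time (a new reading comes with each control period).
- vision.snapshot(name): name is "side" or "top" or "wrist"; returns the picture (420x560x3 uint8, red, green, blue); there is no depth.
- vision.calibration(name): a dict with "vertical_fov" (degrees; the focal length in pixels is half the picture's height over the tangent of half this angle, whatever the lens; pixels are square), "cx", "cy" (the principal point, pixels), "dist" ([k1, k2, p1, p2, k3] as OpenCV has them; the pictures are not rectified), "rvec" (rotation vector, rad) and "tvec" (3), from world to camera coordinates, as OpenCV has them; the wrist camera has in their place "T_tool_cam" (4x4, takes a point from camera to tool coordinates, whose origin is the TCP and whose axes are the flange's). Camera axes: x right, y down, z forward; pixel columns grow to the right and rows downward; lengths in mm; the calibration is good to about 2 mm. A picture is of the moment at which its call begins: read the wrist's pose just before it. calibration takes no time and is no camera call.
- order.hand_in(): hands the job in; it is judged then, once.
Trained networks look in the newest picture that a camera, given by its name, has taken for a name from the list of things; names that differ only in an ending like _2 or _b are one class to them, and where a whole thing is asked for, a point or a joint stands for the part that bears it (a point fixed in the world has none). Each returns a list of dicts, best first, with "confidence" (0 to 1); they miss things now and then, are a little off and sometimes report something else, mostly with a low value. They report only what shows in the picture. A call takes as long as a camera call. They do not tell look-alikes from the thing itself.
- finder.silhouettes(label, camera): "mask" (420x560 bool, what is visible of it) and "position" ([column, row] in pixels, amid what is visible of it).
- finder.place_of(label, camera): "position" ([column, row] in pixels: a listed point, or the origin of a listed thing).
The state is a dict: "clock": time; "joint_positions": joint angles; "qvel": joint speeds; "joint_torque": joint torques, N m; "ee_pos": TCP position; "orientation": TCP orientation; "wrist_force": force on the tool from outside, world axes, zero at the start; "torque": the same for the moment, N m; "grip_width": finger opening in mm; "grasp_force": force on a finger pad.
Only numpy, scipy, OpenCV 4.12 (cv2) and the standard library are available. Lean on these libraries where they do the work, as an engineer would, in place of code of your own. Each camera call takes 0.05 s, during which the arm holds its last target. There are 200 camera calls.

### The job

Make up the glaze sample board: draw its keeper bar fully back, then take the test tiles from the pile and the table, hook an end of each under the board's fixed lip and level it down flat into a pocket of its own. When every tile that is there lies flat and fully home in a pocket, push the keeper bar fully home over them. Leave the brown cup and the clay stamp standing where they are.

Things in the scene. Friction and masses are not known exactly. Their poses are not given: they have to be found in the camera images.
- tile_white: centre of the off-white glaze test tile, flat, 58 x 34 x 8 mm, about 35 g. x along its 58 mm length, y across its 34 mm width, z through its 8 mm thickness (up at the start). Either end may go first and either face may be up. Always present; bottom tile of the pile. Piled tiles lie on one another within 3 mm and 0.06 rad.
- tile_orange: centre of the orange-brown glaze test tile, flat, 58 x 34 x 8 mm, about 35 g. x along its 58 mm length, y across its 34 mm width, z through its 8 mm thickness (up at the start). Either end may go first and either face may be up. Always present; lies on the white tile. Piled tiles lie on one another within 3 mm and 0.06 rad.
- tile_green: centre of the light green glaze test tile, flat, 58 x 34 x 8 mm, about 35 g. x along its 58 mm length, y across its 34 mm width, z through its 8 mm thickness (up at the start). Either end may go first and either face may be up. Not present in every run; if there, on the orange tile, top of the pile. Piled tiles lie on one another within 3 mm and 0.06 rad.
- tile_dark: centre of the dark green glaze test tile, flat, 58 x 34 x 8 mm, about 35 g. x along its 58 mm length, y across its 34 mm width, z through its 8 mm thickness (up at the start). Either end may go first and either face may be up. Not present in every run; if present it lies flat on the table by itself. Piled tiles lie on one another within 3 mm and 0.06 rad.
- sample_board: wooden sample board fixed to the table, 112 mm (x) by 286 mm (y), 12 mm thick; origin on the table, 18 mm to the -x side of the wood's centre, under the middle of a row of four open-topped pockets along y, 60 mm apart. Pocket floors are the wood top. The lip runs along the -x side of the row, the stops and the keeper bar (on two end rails at y = +-133 mm) along the +x side.
- lip_edge (a point): middle of the lower free edge of the fixed aluminium lip that overhangs the -x end of all pockets: 21 mm to the -x side of the pocket centres, 13 mm above their floor. The lip is 4 mm thick (top 17 mm above the floor) and reaches back 15 mm; a back wall under it closes the pockets at 30 mm from their centres. The axes are the board's.
- stop_edge (a point): a point level with the inner top edges of the pockets' front stops: 30 mm to the +x side of the pocket centres, 6 mm above their floor. Each stop is 4 mm thick and 26 mm wide. A floor is thus 60 mm long, but only 51 mm of it is open from above: a tile goes in with one end tilted down (8 to 18 degrees) under the lip to the back wall, then the other end is lowered behind the stop.
- pocket_1 (a point): centre of the floor of pocket 1 (y = -90 mm on the board), 12 mm above the table; x from the lip towards the stop, y along the row, z up. Ribs 8 mm high from x = -30 to -8 mm leave 37 mm of width; from there on the sides are open for the fingers. A seated tile lies flat on the floor, centred here, its length along x; 26 mm stay free between neighbours.
- pocket_2 (a point): centre of the floor of pocket 2 (y = -30 mm on the board), 12 mm above the table; x from the lip towards the stop, y along the row, z up. Ribs 8 mm high from x = -30 to -8 mm leave 37 mm of width; from there on the sides are open for the fingers. A seated tile lies flat on the floor, centred here, its length along x; 26 mm stay free between neighbours.
- pocket_3 (a point): centre of the floor of pocket 3 (y = +30 mm on the board), 12 mm above the table; x from the lip towards the stop, y along the row, z up. Ribs 8 mm high from x = -30 to -8 mm leave 37 mm of width; from there on the sides are open for the fingers. A seated tile lies flat on the floor, centred here, its length along x; 26 mm stay free between neighbours.
- pocket_4 (a point): centre of the floor of pocket 4 (y = +90 mm on the board), 12 mm above the table; x from the lip towards the stop, y along the row, z up. Ribs 8 mm high from x = -30 to -8 mm leave 37 mm of width; from there on the sides are open for the fingers. A seated tile lies flat on the floor, centred here, its length along x; 26 mm stay free between neighbours.
- keeper (a joint): keeper bar, m. 0: fully home, it covers the +x ends of all pockets (22 to 36 mm from their centres, underside 10.5 mm over their floor: a flat tile lies below it, a tilted one blocks it); 0.030: drawn fully back along the board's +x, away from the lip. 14 mm wide, 6 mm thick, about 1 N of friction, stays where it is left; 0 to 0.006 at the start
- knob (a point): grip point of the black knob on the middle of the keeper bar, a round upright knob 16 mm in diameter that stands 28 mm above the bar; this point lies 10 mm below its top and 46.5 mm above the table; moves with the bar
- brown_cup: brown clay cup, 59 mm wide, 63 mm high, a bystander that stands upright; origin at the centre of its underside
- stamp: pale upright clay stamp, 18 x 18 x 46 mm, a bystander that stands upright; origin at the centre of its underside
Mind the look-alikes: they are no part of the job. What is shaped like the tile_green but blue or purple is not meant.

How it is judged (in metres and radians):
On the way:
1. the keeper bar is drawn fully back (value of joint keeper above 0.026 m), for 0.2 s.
At the end, for the whole second after the job is handed in: Every tile present lies flat in a pocket at rest (centre within 3 mm of the pocket's centre along x, 3.5 mm along y and 2 mm in height, level within 4 degrees, lengthwise within 8 degrees), and the keeper bar is within 4 mm of fully home (((x of tile_white in the frame of pocket_1 between -0.003 and 0.003 m and y of tile_white in the frame of pocket_1 between -0.0035 and 0.0035 m and z of tile_white in the frame of pocket_1 between 0.002 and 0.006 m and angle between the z axis of tile_white and the z axis of pocket_1, either way round below 0.07 rad and angle between the x axis of tile_white and the x axis of pocket_1, either way round below 0.15 rad) or (x of tile_white in the frame of pocket_2 between -0.003 and 0.003 m and y of tile_white in the frame of pocket_2 between -0.0035 and 0.0035 m and z of tile_white in the frame of pocket_2 between 0.002 and 0.006 m and angle between the z axis of tile_white and the z axis of pocket_2, either way round below 0.07 rad and angle between the x axis of tile_white and the x axis of pocket_2, either way round below 0.15 rad) or (x of tile_white in the frame of pocket_3 between -0.003 and 0.003 m and y of tile_white in the frame of pocket_3 between -0.0035 and 0.0035 m and z of tile_white in the frame of pocket_3 between 0.002 and 0.006 m and angle between the z axis of tile_white and the z axis of pocket_3, either way round below 0.07 rad and angle between the x axis of tile_white and the x axis of pocket_3, either way round below 0.15 rad) or (x of tile_white in the frame of pocket_4 between -0.003 and 0.003 m and y of tile_white in the frame of pocket_4 between -0.0035 and 0.0035 m and z of tile_white in the frame of pocket_4 between 0.002 and 0.006 m and angle between the z axis of tile_white and the z axis of pocket_4, either way round below 0.07 rad and angle between the x axis of tile_white and the x axis of pocket_4, either way round below 0.15 rad)) and ((x of tile_orange in the frame of pocket_1 between -0.003 and 0.003 m and y of tile_orange in the frame of pocket_1 between -0.0035 and 0.0035 m and z of tile_orange in the frame of pocket_1 between 0.002 and 0.006 m and angle between the z axis of tile_orange and the z axis of pocket_1, either way round below 0.07 rad and angle between the x axis of tile_orange and the x axis of pocket_1, either way round below 0.15 rad) or (x of tile_orange in the frame of pocket_2 between -0.003 and 0.003 m and y of tile_orange in the frame of pocket_2 between -0.0035 and 0.0035 m and z of tile_orange in the frame of pocket_2 between 0.002 and 0.006 m and angle between the z axis of tile_orange and the z axis of pocket_2, either way round below 0.07 rad and angle between the x axis of tile_orange and the x axis of pocket_2, either way round below 0.15 rad) or (x of tile_orange in the frame of pocket_3 between -0.003 and 0.003 m and y of tile_orange in the frame of pocket_3 between -0.0035 and 0.0035 m and z of tile_orange in the frame of pocket_3 between 0.002 and 0.006 m and angle between the z axis of tile_orange and the z axis of pocket_3, either way round below 0.07 rad and angle between the x axis of tile_orange and the x axis of pocket_3, either way round below 0.15 rad) or (x of tile_orange in the frame of pocket_4 between -0.003 and 0.003 m and y of tile_orange in the frame of pocket_4 between -0.0035 and 0.0035 m and z of tile_orange in the frame of pocket_4 between 0.002 and 0.006 m and angle between the z axis of tile_orange and the z axis of pocket_4, either way round below 0.07 rad and angle between the x axis of tile_orange and the x axis of pocket_4, either way round below 0.15 rad)) and ((x of tile_green in the frame of pocket_1 between -0.003 and 0.003 m and y of tile_green in the frame of pocket_1 between -0.0035 and 0.0035 m and z of tile_green in the frame of pocket_1 between 0.002 and 0.006 m and angle between the z axis of tile_green and the z axis of pocket_1, either way round below 0.07 rad and angle between the x axis of tile_green and the x axis of pocket_1, either way round below 0.15 rad) or (x of tile_green in the frame of pocket_2 between -0.003 and 0.003 m and y of tile_green in the frame of pocket_2 between -0.0035 and 0.0035 m and z of tile_green in the frame of pocket_2 between 0.002 and 0.006 m and angle between the z axis of tile_green and the z axis of pocket_2, either way round below 0.07 rad and angle between the x axis of tile_green and the x axis of pocket_2, either way round below 0.15 rad) or (x of tile_green in the frame of pocket_3 between -0.003 and 0.003 m and y of tile_green in the frame of pocket_3 between -0.0035 and 0.0035 m and z of tile_green in the frame of pocket_3 between 0.002 and 0.006 m and angle between the z axis of tile_green and the z axis of pocket_3, either way round below 0.07 rad and angle between the x axis of tile_green and the x axis of pocket_3, either way round below 0.15 rad) or (x of tile_green in the frame of pocket_4 between -0.003 and 0.003 m and y of tile_green in the frame of pocket_4 between -0.0035 and 0.0035 m and z of tile_green in the frame of pocket_4 between 0.002 and 0.006 m and angle between the z axis of tile_green and the z axis of pocket_4, either way round below 0.07 rad and angle between the x axis of tile_green and the x axis of pocket_4, either way round below 0.15 rad)) and ((x of tile_dark in the frame of pocket_1 between -0.003 and 0.003 m and y of tile_dark in the frame of pocket_1 between -0.0035 and 0.0035 m and z of tile_dark in the frame of pocket_1 between 0.002 and 0.006 m and angle between the z axis of tile_dark and the z axis of pocket_1, either way round below 0.07 rad and angle between the x axis of tile_dark and the x axis of pocket_1, either way round below 0.15 rad) or (x of tile_dark in the frame of pocket_2 between -0.003 and 0.003 m and y of tile_dark in the frame of pocket_2 between -0.0035 and 0.0035 m and z of tile_dark in the frame of pocket_2 between 0.002 and 0.006 m and angle between the z axis of tile_dark and the z axis of pocket_2, either way round below 0.07 rad and angle between the x axis of tile_dark and the x axis of pocket_2, either way round below 0.15 rad) or (x of tile_dark in the frame of pocket_3 between -0.003 and 0.003 m and y of tile_dark in the frame of pocket_3 between -0.0035 and 0.0035 m and z of tile_dark in the frame of pocket_3 between 0.002 and 0.006 m and angle between the z axis of tile_dark and the z axis of pocket_3, either way round below 0.07 rad and angle between the x axis of tile_dark and the x axis of pocket_3, either way round below 0.15 rad) or (x of tile_dark in the frame of pocket_4 between -0.003 and 0.003 m and y of tile_dark in the frame of pocket_4 between -0.0035 and 0.0035 m and z of tile_dark in the frame of pocket_4 between 0.002 and 0.006 m and angle between the z axis of tile_dark and the z axis of pocket_4, either way round below 0.07 rad and angle between the x axis of tile_dark and the x axis of pocket_4, either way round below 0.15 rad)) and linear speed of each of tile_white, tile_orange, tile_green, tile_dark below 0.02 m/s and value of joint keeper below 0.004 m); the robot touches nothing.
It fails at once if the brown cup or the stamp is moved more than 30 mm or tipped over ((distance of brown_cup from where it was at the start of the episode above 0.03 m or angle between brown_cup's own z axis and vertical above 0.5 rad) or (distance of stamp from where it was at the start of the episode above 0.03 m or angle between stamp's own z axis and vertical above 0.5 rad)).
Of tile_green, tile_dark only 1 to 2 are there at a start; the rules pass over those that are not, and their reading is None.
At some moment in a run one of tile_dark may be knocked a few centimetres aside while the robot is not near it.
Once in a run the grip may slacken for a moment while it holds something.
It also fails if it takes over 210 s, if anything falls off the work surface, if the arm or the gripper's body presses on something with over 40 N, if the wrist force passes 120 N, or if a joint passes its speed limit or range.

## Working session

There is one attempt and no reset: what is moved stays moved. The work goes in short steps, Python scripts to look and compute and a tool call to move; the robot and the scene stay as the last step left them, time stands still between calls to the robot, and variables do not carry over. Pictures are saved under pics/ and viewed, at most 16 in all, crops included, and the job is handed in when it is done.

Besides the shell and the picture viewer there is one more tool, called after ">>>" as name([rows], argument=value, ...), one row to a line, values as JSON. apply_moves: Moves the arm, as the interface text tells. Its arguments: {"type":"object","properties":{"increments":{"type":"array","items":{"type":"array","items":{"type":"array","items":{"type":"number"}}}},"squeeze":{"type":"number"}},"required":["increments"]}

```bash
ls; mkdir -p pics
cat > h.py <<'E'
import numpy as np,cv2
from station import ctrl,vision,order,finder
def cam(n,st=None):
    c=vision.calibration(n); f=210/np.tan(np.radians(c['vertical_fov'])/2)
    K=np.array([[f,0,c['cx']],[0,f,c['cy']],[0,0,1.]]); d=np.array(c['dist'],float)
    if 'rvec' in c:
        R=cv2.Rodrigues(np.array(c['rvec'],float))[0]; t=np.array(c['tvec'],float).ravel()
    else:
        T=np.array(c['T_tool_cam']); W=np.eye(4); W[:3,:3]=np.array(st['orientation']); W[:3,3]=st['ee_pos']
        M=np.linalg.inv(W@T); R,t=M[:3,:3],M[:3,3]
    return K,d,R,t
def ray(C,px):
    K,d,R,t=C; u=cv2.undistortPoints(np.array(px,float).reshape(-1,1,2),K,d).reshape(-1,2)
    return -R.T@t,np.c_[u,np.ones(len(u))]@R
def onz(C,px,z):
    o,D=ray(C,px); return o+D*((z-o[2])/D[:,2:3])
def proj(C,P):
    K,d,R,t=C; return cv2.projectPoints(np.array(P,float).reshape(-1,1,3),cv2.Rodrigues(R)[0],t,K,d)[0].reshape(-1,2)
def save(n,im): cv2.imwrite('pics/%s.png'%n,im[...,::-1])
E
python3 - <<'E'
from h import *
np.set_printoptions(precision=2,suppress=True)
s=ctrl.read_state(); print(s)
ims=[]
for n in ['top','side']:
    im=vision.snapshot(n); save(n+'0',im); C=cam(n); print(n,'campos',-C[2].T@C[3],'f',C[0][0,0])
    for l in ['tile_white','tile_orange','tile_green','tile_dark','sample_board','knob','brown_cup','stamp']:
        for r in finder.silhouettes(l,n)[:3]:
            print(n,l,round(r['confidence'],2),np.array(r['position']),r['mask'].sum(),onz(C,r['position'],8)[0])
E
```

```text
pics
{'clock': 0.0, 'joint_positions': array([-70.1 ,  28.32,  77.13,   0.  ,  74.63,  -5.47]), 'qvel': array([-0.03, -0.08, -0.03, -0.03,  0.07,  0.02]), 'joint_torque': array([  0.  , -87.88, -38.18,   0.07,   0.05,  -0.  ]), 'ee_pos': array([ 267.76, -564.57,  404.12]), 'orientation': array([[ 0.9 ,  0.43, -0.  ],
       [ 0.43, -0.9 ,  0.  ],
       [ 0.  , -0.  , -1.  ]]), 'wrist_force': array([-0.04,  0.94,  0.4 ]), 'torque': array([ 0.01, -0.01,  0.04]), 'grasp_force': 0.0, 'grip_width': 91.49634123208705}
top campos [ 357.79 -167.99 1334.51] f 397.84951186299764
top tile_green 0.66 [288.5 243.2] 111 [ 399.72 -215.42    8.  ]
top tile_green 0.62 [383.  165.6] 186 [ 658.24 -545.67    8.  ]
top tile_green 0.57 [320.2 164.9] 149 [ 663.77 -329.55    8.  ]
top tile_dark 0.56 [325.7 230.5] 181 [ 439.62 -340.74    8.  ]
top sample_board 0.6 [200.9 232.1] 2753 [441.8   76.12   8.  ]
top knob 0.57 [199.6 224.7] 400 [466.64  80.57   8.  ]
top brown_cup 0.55 [354.6 176.1] 276 [ 623.03 -445.84    8.  ]
side campos [ 477.52 -986.83  585.21] f 404.0678560547202
side tile_white 0.62 [223.4 248.4] 106 [ 389.   -256.21    8.  ]
side tile_green 0.77 [345.  269.9] 316 [ 653.12 -341.48    8.  ]
side tile_green 0.72 [228.3 235.7] 280 [ 397.48 -208.09    8.  ]
side tile_green 0.66 [371.4 355.2] 582 [ 657.95 -558.29    8.  ]
side tile_dark 0.81 [236.8 272.8] 244 [ 422.7  -340.23    8.  ]
side tile_dark 0.39 [247.3 179.1] 2000 [438.07  70.95   8.  ]
side sample_board 0.92 [250.9 182.4] 1987 [448.93  50.39   8.  ]
side knob 0.66 [256.  173.5] 233 [463.92 105.33   8.  ]
side brown_cup 0.62 [341.6 294.7] 1013 [ 632.71 -414.18    8.  ]
side stamp 0.6 [248.9 182.8] 1961 [443.12  48.24   8.  ]
side stamp 0.47 [309.4 286.3] 215 [ 571.47 -387.51    8.  ]
```

Run:
```python
import cv2,numpy as np
a=cv2.imread('pics/top0.png')[130:300,150:430]; b=cv2.imread('pics/side0.png')[130:400,160:440]
a=cv2.resize(a,None,fx=2.8,fy=2.8,interpolation=2)
cv2.imwrite('pics/a.png',a); cv2.imwrite('pics/b.png',cv2.resize(b,(616,594),interpolation=2))
```

```text
(no output)
```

View pics/a.png

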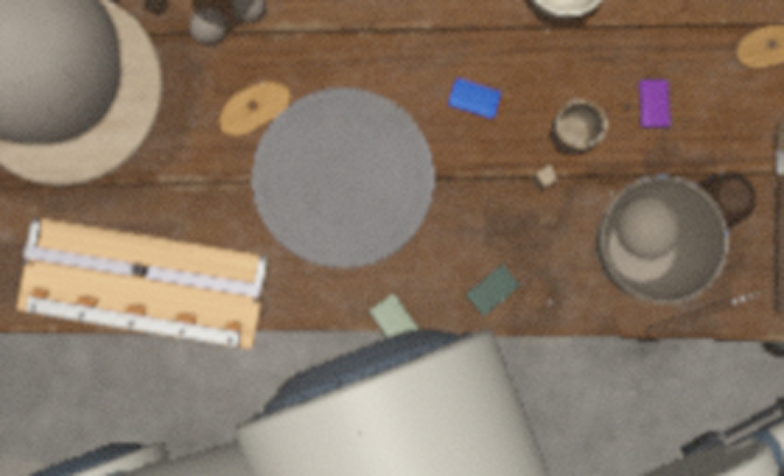

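View pics/b.png

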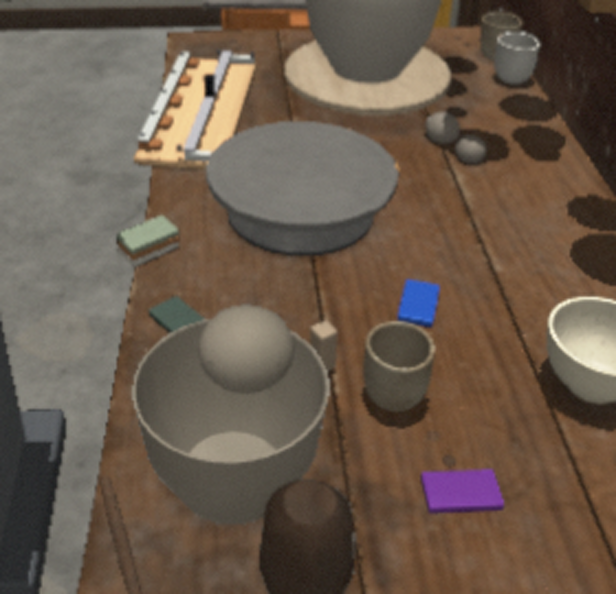

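The top view shows the board at crop left, with its lip on the near side and the knob at (140,270). The pile has the green tile on top at (393,315), and the dark tile is at (493,289). The blue and purple tiles are decoys. The side view confirms three piled tiles at (148,240), the stamp at (322,340) and the cup at (398,365).

Run:
```python
from h import *
np.set_printoptions(precision=2,suppress=True)
print(np.array(vision.calibration('wrist')['T_tool_cam']),cam('wrist',ctrl.read_state())[0],vision.calibration('wrist')['dist'])
zs={'lip_edge':25,'pocket_1':12,'pocket_2':12,'pocket_3':12,'pocket_4':12,'knob':46.5,'sample_board':0,'stamp':0,'brown_cup':0,'tile_dark':4,'tile_green':20,'stop_edge':18}
for n in ['top','side']:
    vision.snapshot(n); C=cam(n)
    for l,z in zs.items():
        for r in finder.place_of(l,n)[:4]:
            print(n,l,round(r['confidence'],2),onz(C,r['position'],z)[0])
```

```text
[[-0.   -0.97 -0.25 69.65]
 [ 1.   -0.    0.    0.55]
 [-0.   -0.25  0.97 21.15]
 [ 0.    0.    0.    1.  ]] [[313.23   0.   281.54]
 [  0.   313.23 210.19]
 [  0.     0.     1.  ]] [0.02 0.   0.   0.   0.  ]
top lip_edge 0.83 [415.81  79.19  25.  ]
top pocket_1 0.91 [440.18 175.83  12.  ]
top pocket_1 0.88 [417.24  52.33  12.  ]
top pocket_1 0.74 [432.25 117.11  12.  ]
top pocket_1 0.64 [409.66  -4.51  12.  ]
top pocket_2 0.91 [440.18 175.83  12.  ]
top pocket_2 0.88 [417.24  52.33  12.  ]
top pocket_2 0.74 [432.25 117.11  12.  ]
top pocket_2 0.64 [409.66  -4.51  12.  ]
top pocket_3 0.91 [440.18 175.83  12.  ]
top pocket_3 0.88 [417.24  52.33  12.  ]
top pocket_3 0.74 [432.25 117.11  12.  ]
top pocket_3 0.64 [409.66  -4.51  12.  ]
top pocket_4 0.91 [440.18 175.83  12.  ]
top pocket_4 0.88 [417.24  52.33  12.  ]
top pocket_4 0.74 [432.25 117.11  12.  ]
top pocket_4 0.64 [409.66  -4.51  12.  ]
top knob 0.83 [457.31  74.31  46.5 ]
top sample_board 0.94 [421.73  91.33   0.  ]
top sample_board 0.59 [413.46  97.36   0.  ]
top sample_board 0.34 [439.16 173.51   0.  ]
top brown_cup 0.8 [ 61
[... 834 characters left out ...]
]
side pocket_3 0.63 [431.83  38.59  12.  ]
side pocket_3 0.61 [437.03  88.02  12.  ]
side pocket_4 0.88 [446.79 158.95  12.  ]
side pocket_4 0.68 [405.69 -12.69  12.  ]
side pocket_4 0.63 [431.83  38.59  12.  ]
side pocket_4 0.61 [437.03  88.02  12.  ]
side knob 0.79 [466.32  64.68  46.5 ]
side sample_board 0.64 [430.47  51.66   0.  ]
side stamp 0.72 [ 564.25 -402.87    0.  ]
side brown_cup 0.74 [ 619.9  -447.34    0.  ]
side tile_dark 0.74 [ 428.25 -341.97    4.  ]
side tile_dark 0.65 [ 618.41 -454.05    4.  ]
side tile_green 0.8 [ 650.8  -348.97   20.  ]
side tile_green 0.73 [ 653.17 -566.55   20.  ]
side tile_green 0.49 [ 392.83 -216.15   20.  ]
side stop_edge 0.82 [457.33  73.43  18.  ]
```

```bash
cat >> h.py <<'E'
from scipy.spatial.transform import Rotation as Ro
def RT(yaw,tilt=0):
    a=np.radians(yaw); X=np.array([np.cos(a),np.sin(a),0]); Z=np.array([0,0,-1.])
    return np.c_[X,np.cross(Z,X),Z]@Ro.from_euler('y',tilt,degrees=True).as_matrix()
def inc(p0,R0,pt,Rt):
    return np.round(np.r_[R0.T@(np.array(pt,float)-p0)/1000,Ro.from_matrix(R0.T@Rt).as_rotvec()],4).tolist()
def chain(*wp,st=None):
    "wp: (grasp-point xyz, yaw, tilt); prints increments, each relative to the one before"
    st=st or ctrl.read_state(); p,R=np.array(st['ee_pos']),np.array(st['orientation'])
    for g,y,t in wp:
        Rt=RT(y,t); pt=np.array(g,float)-172*Rt[:,2]
        print(inc(p,R,pt,Rt)); p,R=pt,Rt
E
python3 -c "
from h import *
chain(((420,-270,180),-9.5,0),((455,85,130),-9.5,0))"
```

```text
[0.2638, -0.2011, 0.0527, 0.0, 0.0, 0.6086]
[-0.0241, -0.3559, 0.05, 0.0, 0.0, 0.0]
```

>>> apply_moves([
  [[0.033,-0.025,0.006,0,0,0.076,1],[0.066,-0.05,0.013,0,0,0.152,1],[0.1,-0.075,0.02,0,0,0.228,1],[0.133,-0.1,0.026,0,0,0.304,1],[0.166,-0.125,0.033,0,0,0.38,1],[0.2,-0.15,0.04,0,0,0.456,1],[0.232,-0.175,0.046,0,0,0.532,1],[0.264,-0.201,0.053,0,0,0.609,1],[0.264,-0.201,0.053,0,0,0.609,1],[0.264,-0.201,0.053,0,0,0.609,1],[0.264,-0.201,0.053,0,0,0.609,1]],
])

```text
clock: 3.12
ee_pos: [420.4, -270.1, 351.9]
orientation: [[0.987, -0.163, 0.0], [-0.163, -0.987, -0.0], [0.0, 0.0, -1.0]]
wrist_force: [-0.1, -1.0, 0.5]
grip_width: 91.0
grasp_force: 0.0
```

Run:
```python
from h import *
np.set_printoptions(precision=2,suppress=True)
s=ctrl.read_state(); print(s['ee_pos'],s['orientation'],s['clock'])
im=vision.snapshot('wrist'); save('w1',im); C=cam('wrist',s)
for l,z in [('tile_green',20),('tile_orange',20),('tile_white',4),('tile_dark',4)]:
    for r in finder.silhouettes(l,'wrist')[:3]:
        c=cv2.minAreaRect(np.argwhere(r['mask'])[:,::-1].astype(np.float32)); print(l,r['confidence'],r['position'],r['mask'].sum(),onz(C,r['position'],z)[0],c)
```

```text
[ 420.4  -270.11  351.9 ] [[ 0.99 -0.16  0.  ]
 [-0.16 -0.99 -0.  ]
 [ 0.    0.   -1.  ]] 3.1167
tile_green 0.59 [243.7, 231.1] 1862 [ 394.87 -226.8    20.  ] ((243.75003051757812, 231.75003051757812), (55.86143493652344, 33.941123962402344), 45.0)
tile_orange 0.67 [247.6, 209.1] 15 [ 417.43 -235.29   20.  ] ((246.50001525878906, 209.50001525878906), (7.071067810058594, 1.4142134189605713), 45.0)
tile_white 0.18 [48.7, 207.9] 6295 [449.64 -24.54   4.  ] ((49.5, 208.5), (99.0, 69.0), 0.0)
tile_dark 0.8 [351.7, 178.5] 1828 [ 428.36 -346.92    4.  ] ((348.692626953125, 176.02011108398438), (32.87113571166992, 57.279747009277344), 44.11859893798828)
tile_dark 0.73 [45.3, 207.1] 6285 [451.06 -21.33   4.  ] ((49.0, 208.5), (69.0, 98.0), 90.0)
tile_dark 0.7 [412.5, 21.4] 1012 [ 564.75 -417.86    4.  ] ((410.8737487792969, 19.073379516601562), (22.596359252929688, 50.52165985107422), 51.709835052490234)
```

View pics/w1.png

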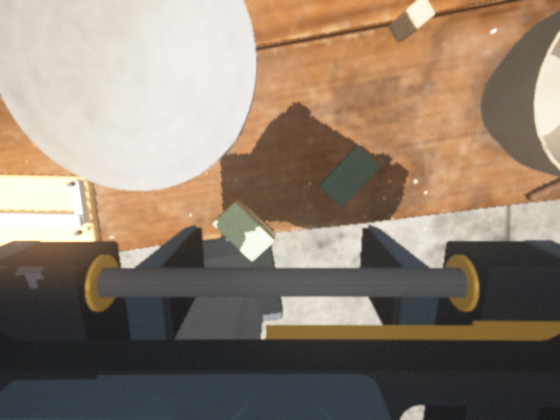

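The wrist picture shows the pile with green on top at (244,231), right at the table edge, and the dark tile at (350,177). The stamp is at (412,20) and the grey pan is upper left.

>>> apply_moves([
  [[-0.003,-0.04,0.006,0,0,0,1],[-0.006,-0.08,0.012,0,0,0,1],[-0.009,-0.12,0.018,0,0,0,1],[-0.012,-0.16,0.024,0,0,0,1],[-0.015,-0.2,0.03,0,0,0,1],[-0.018,-0.24,0.036,0,0,0,1],[-0.02,-0.28,0.042,0,0,0,1],[-0.022,-0.32,0.046,0,0,0,1],[-0.024,-0.356,0.05,0,0,0,1],[-0.024,-0.356,0.05,0,0,0,1],[-0.024,-0.356,0.05,0,0,0,1]],
])

```text
clock: 4.28
ee_pos: [455.6, 86.2, 301.5]
orientation: [[0.987, -0.163, -0.0], [-0.163, -0.987, -0.0], [-0.0, 0.0, -1.0]]
wrist_force: [0.2, -0.7, -0.1]
grip_width: 91.2
grasp_force: 0.0
```

Run:
```python
from h import *
np.set_printoptions(precision=2,suppress=True)
s=ctrl.read_state(); print(s['ee_pos'],s['clock'])
im=vision.snapshot('wrist'); save('w2',im); C=cam('wrist',s)
for l,z in {'lip_edge':25,'pocket_1':12,'knob':46.5,'sample_board':0,'stop_edge':18}.items():
    for r in finder.place_of(l,'wrist')[:4]:
        print(l,round(r['confidence'],2),np.array(r['position']),onz(C,r['position'],z)[0])
```

```text
[455.62  86.18 301.55] 4.2833
lip_edge 0.6 [296.2 264.3] [409.14  80.07  25.  ]
pocket_1 0.94 [196.1 236.6] [444.76 165.46  12.  ]
pocket_1 0.86 [262.1 237.3] [434.37 106.81  12.  ]
pocket_1 0.85 [391.6 242.4] [410.46  -8.23  12.  ]
pocket_1 0.77 [325.7 237.3] [424.99  50.04  12.  ]
knob 0.56 [295.1 211.6] [462.43  73.76  46.5 ]
sample_board 0.78 [291.3 230.2] [432.79  79.94   0.  ]
stop_edge 0.86 [297.6 204.9] [460.39  70.67  18.  ]
```

View pics/w2.png

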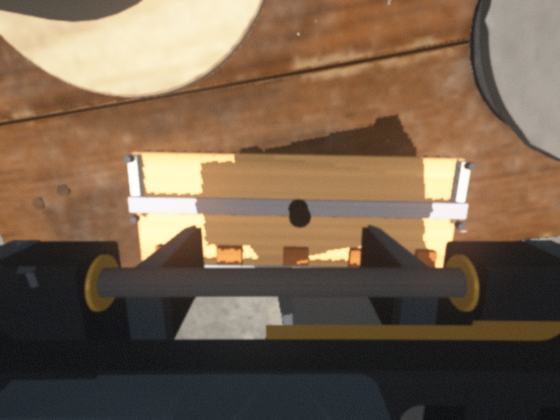

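The board is in view, with the knob at (300,212) and the bar along row 208, but the gripper hides the lip. I'll step back in x to see the whole board.

>>> apply_moves([
  [[-0.02,-0.003,0,0,0,0,0.6],[-0.04,-0.006,0,0,0,0,0.6],[-0.06,-0.008,0,0,0,0,0.6],[-0.06,-0.008,0,0,0,0,0.6],[-0.06,-0.008,0,0,0,0,0.6]],
])

```text
clock: 5.0
ee_pos: [397.1, 102.5, 301.9]
orientation: [[0.986, -0.166, -0.0], [-0.166, -0.986, -0.0], [-0.0, 0.0, -1.0]]
wrist_force: [0.1, 0.7, 0.5]
grip_width: 60.5
grasp_force: 0.0
```

Run:
```python
from h import *
np.set_printoptions(precision=2,suppress=True)
s=ctrl.read_state(); print(s['ee_pos'],s['clock'])
im=vision.snapshot('wrist'); C=cam('wrist',s)
for l,z in {'lip_edge':25,'pocket_1':12,'knob':46.5,'sample_board':0,'stop_edge':18}.items():
    for r in finder.place_of(l,'wrist')[:4]:
        print(l,round(r['confidence'],2),np.array(r['position']),onz(C,r['position'],z)[0])
import json; json.dump({k:np.array(v).tolist() for k,v in s.items()},open('s3.json','w'))
cv2.imwrite('w3raw.png',im[...,::-1])
save('w3',cv2.resize(im[80:280,90:490],None,fx=2,fy=2,interpolation=cv2.INTER_CUBIC))
```

```text
[397.12 102.48 301.94] 5.0
lip_edge 0.89 [304.8 198. ] [408.32  80.19  25.  ]
pocket_1 0.84 [404.1 174.5] [411.6  -7.4  12. ]
pocket_1 0.81 [336.6 171.2] [424.1   49.31  12.  ]
pocket_1 0.67 [308.2 132.4] [460.1   68.66  12.  ]
pocket_1 0.62 [198.4 167.3] [447.02 165.41  12.  ]
knob 0.94 [307.3 131.2] [461.81  71.96  46.5 ]
knob 0.35 [265.5 171.5] [438.11 107.05  46.5 ]
sample_board 0.68 [303.  167.1] [430.87  76.62   0.  ]
stop_edge 0.73 [305.2 132.8] [460.33  71.6   18.  ]
```

View pics/w3.png

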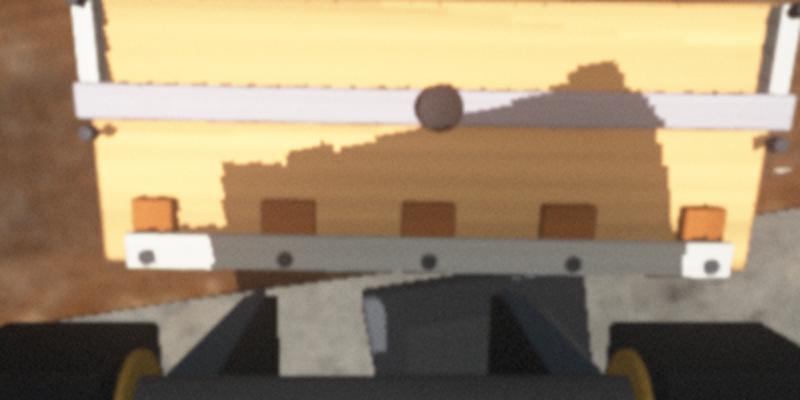

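The lip, the five ribs (crop row about 200) and the knob at (440,107) are all clear, so I'll fit the board model to these corners.

```bash
cat > fit.py <<'E'
from h import *
import json
from scipy.optimize import least_squares
np.set_printoptions(precision=2,suppress=True)
s=json.load(open('s3.json')); C=cam('wrist',s)
B=[];P=[]
for y,a,b,r in [(60,262,316,201),(0,402,456,203),(-60,540,596,206)]:
    B+=[(-8,y+11.5,20),(-8,y-11.5,20)]; P+=[(a,r),(b,r)]
B+=[(-38,143,12),(-38,-143,12)]; P+=[(105,260),(748,270)]
B+=[(-21,60,29),(-21,-60,29)]; P+=[(289,236),(568,240)]
B=np.array(B,float); P=np.array(P)/2+[90,80]
def bw(q,B):
    c,s_=np.cos(q[2]),np.sin(q[2]); return np.c_[q[0]+c*B[:,0]-s_*B[:,1],q[1]+s_*B[:,0]+c*B[:,1],B[:,2]]
f=lambda q:(proj(C,bw(q,B))-P).ravel()
r=least_squares(f,[428,80,-.166],loss='soft_l1'); print(r.x,np.degrees(r.x[2])); print(f(r.x).reshape(-1,2))
q=r.x
for k in range(1,5): print(k,bw(q,np.array([[0,-150+60*k,12.]])))
im=cv2.imread('w3raw.png')
E
python3 fit.py
```

```text
[429.06  76.6   -0.18] -10.472912443796321
[[-1.62 -0.32]
 [-1.16  0.12]
 [-0.07 -0.18]
 [ 0.32  0.25]
 [ 2.39 -0.59]
 [ 1.83 -0.18]
 [-1.39  1.1 ]
 [ 0.34  1.05]
 [-2.65 -0.17]
 [ 3.86  0.08]]
1 [[412.7 -11.9  12. ]]
2 [[423.61  47.1   12.  ]]
3 [[434.52 106.1   12.  ]]
4 [[445.42 165.1   12.  ]]
```

```bash
sed -i 's/11.5,20)/11.5,12)/g; s/P+=\[(289,236),(568,240)\]/P+=[(285,236.5),(573,241)]/' fit.py; python3 fit.py
```

```text
[428.09  76.48  -0.18] -10.527150840289268
[[ 0.52 -0.77]
 [ 0.17 -0.31]
 [-0.04 -0.59]
 [-0.46 -0.16]
 [ 0.3  -0.97]
 [-1.07 -0.55]
 [-1.01  1.98]
 [ 0.43  2.21]
 [-0.3   0.63]
 [ 1.58  0.75]]
1 [[411.65 -12.    12.  ]]
2 [[422.61  46.99  12.  ]]
3 [[433.58 105.98  12.  ]]
4 [[444.54 164.97  12.  ]]
```

```bash
cat >> fit.py <<'E'
k=onz(C,[[310,133.5]],54)[0]; print('knob',k)
c,s_=np.cos(q[2]),np.sin(q[2]); d=k[:2]-q[:2]; print('board frame',c*d[0]+s_*d[1],-s_*d[0]+c*d[1])
def kw(x): return bw(q,np.array([[x,0,50.]]))[0]
x=c*d[0]+s_*d[1]
chain((kw(x)+[0,0,50],-10.5,0),(kw(x),-10.5,0),(kw(x+32),-10.5,0))
E
python3 fit.py|tail -5
```

```text
knob [460.08  70.9   54.  ]
board frame 32.46682158910499 0.354986494224681
[0.0663, 0.0214, 0.0297, -0.0001, -0.0004, 0.0165]
[0.0, 0.0, 0.05, 0.0, 0.0, 0.0]
[0.032, 0.0, 0.0, 0.0, 0.0, 0.0]
```

>>> apply_moves([
  [[0.022,0.007,0.01,0,0,0.016,0.6],[0.044,0.014,0.02,0,0,0.016,0.6],[0.0663,0.0214,0.03,0,0,0.016,0.6],[0.0663,0.0214,0.045,0,0,0.016,0.6],[0.0663,0.0214,0.06,0,0,0.016,0.6],[0.0663,0.0214,0.07,0,0,0.016,0.6],[0.0663,0.0214,0.08,0,0,0.016,0.6],[0.0663,0.0214,0.08,0,0,0.016,0.6],[0.0663,0.0214,0.08,0,0,0.016,0.6]],
], squeeze=12)

```text
clock: 6.05
ee_pos: [459.6, 70.7, 221.5]
orientation: [[0.983, -0.181, -0.001], [-0.181, -0.983, -0.0], [-0.001, 0.0, -1.0]]
wrist_force: [0.1, -0.1, 0.7]
grip_width: 54.7
grasp_force: 0.0
```

>>> apply_moves([
  [[0,0,0,0,0,0,0],[0,0,0,0,0,0,0],[0,0,0,0,0,0,0],[0,0,0,0,0,0,0],[0,0,0,0,0,0,0],[0,0,0,0,0,0,0],[0,0,0,0,0,0,0],[0,0,0,0,0,0,0],[0,0,0,0,0,0,0],[0,0,0,0,0,0,0]],
])

```text
clock: 6.88
ee_pos: [459.8, 71.4, 221.9]
orientation: [[0.983, -0.182, 0.001], [-0.182, -0.983, 0.001], [0.001, -0.001, -1.0]]
wrist_force: [1.9, 12.6, 1.1]
grip_width: 15.4
grasp_force: 12.0
```

>>> apply_moves([
  [[0.001,-0.0008,0,0,0,0,0],[0.005,-0.0008,0,0,0,0,0],[0.009,-0.0008,0,0,0,0,0],[0.013,-0.0008,0,0,0,0,0],[0.017,-0.0008,0,0,0,0,0],[0.021,-0.0008,0,0,0,0,0],[0.025,-0.0008,0,0,0,0,0],[0.028,-0.0008,0,0,0,0,0],[0.028,-0.0008,0,0,0,0,0],[0.028,-0.0008,0,0,0,0,0],[0.028,-0.0008,0,0,0,0,0],[0.028,-0.0008,0,0,0,0,0]],
])

```text
clock: 7.88
ee_pos: [487.3, 66.6, 221.7]
orientation: [[0.983, -0.181, -0.0], [-0.181, -0.983, 0.0], [-0.0, -0.0, -1.0]]
wrist_force: [-1.7, 7.4, 5.7]
grip_width: 15.5
grasp_force: 12.0
```

```bash
python3 -c "
from h import *
s=ctrl.read_state();print(s['ee_pos'],s['wrist_force'],RT(-10.5).T@s['wrist_force'],s['grip_width'],s['grasp_force'])"
```

```text
[487.26048264  66.59414291 221.73817126] [-1.69227301  7.3867676   5.72971662] [-3.01006722 -6.95468323 -5.72971662] 15.475407894498538 12.01448146806797
```

>>> apply_moves([
  [[0.001,-0.0007,0,0,0,0,0],[0.002,-0.001,0,0,0,0,0],[0.003,-0.001,0,0,0,0,0],[0.004,-0.001,0,0,0,0,0],[0.004,-0.001,0,0,0,0,0],[0.004,-0.001,0,0,0,0,0],[0.004,-0.001,0,0,0,0,0]],
])

```text
clock: 8.47
ee_pos: [489.4, 66.6, 221.2]
orientation: [[0.983, -0.181, -0.006], [-0.181, -0.983, -0.0], [-0.006, 0.001, -1.0]]
wrist_force: [-12.8, 1.7, 9.9]
grip_width: 15.2
grasp_force: 12.1
```

```bash
python3 -c "
from h import *
s=ctrl.read_state();print(s['ee_pos'],RT(-10.5).T@s['wrist_force'],s['grip_width'],s['grasp_force'])"
```

```text
[489.43965691  66.60008937 221.24215763] [-12.90475173   0.65983815  -9.85202912] 15.165999453676605 12.06005196654587
```

The bar is drawn to its stop: the x force built to 13 N and the lateral force fell to zero, which also calibrates the board's y. Now I'll release it and go to look at the pile.

```bash
cat >> h.py <<'E'
Q=[429.0,77.6,-10.5]
def bd(x,y,z):
    a=np.radians(Q[2]); return np.array([Q[0]+np.cos(a)*x-np.sin(a)*y,Q[1]+np.sin(a)*x+np.cos(a)*y,z])
E
python3 -c "
from h import *
s=ctrl.read_state(); g=s['ee_pos']-[0,0,172]
chain((g+[0,0,75],-10.5,0),((367,-243,128),36.5,0))"
```

```text
[-0.0004, 0.0001, -0.075, 0.0012, 0.0057, 0.001]
[-0.064, 0.3267, -0.0038, 0.0, 0.0, -0.8203]
```

>>> apply_moves([
  [[-0.002,0,0,0,0,0,0.5],[-0.002,0,0,0,0,0,0.5],[-0.002,0,0,0,0,0,0.5],[-0.002,0,0,0,0,0,0.5],[-0.002,0,-0.02,0,0,0,0.5],[-0.002,0,-0.05,0,0,0,0.5],[-0.002,0,-0.075,0,0,0,0.55],[-0.002,0,-0.075,0,0,0,0.55]],
])

```text
clock: 9.13
ee_pos: [490.6, 67.1, 300.7]
orientation: [[0.983, -0.181, 0.006], [-0.181, -0.983, 0.0], [0.006, -0.001, -1.0]]
wrist_force: [1.6, 0.4, 1.6]
grip_width: 49.8
grasp_force: 0.0
```

>>> apply_moves([
  [[-0.007,0.036,0,0,0,-0.09,0.55],[-0.014,0.072,0,0,0,-0.18,0.55],[-0.021,0.108,0,0,0,-0.27,0.55],[-0.028,0.144,0,0,0,-0.36,0.55],[-0.035,0.18,0,0,0,-0.45,0.55],[-0.042,0.216,0,0,0,-0.54,0.55],[-0.049,0.252,0,0,0,-0.63,0.55],[-0.056,0.288,0,0,0,-0.72,0.55],[-0.064,0.327,-0.004,0,0,-0.82,0.55],[-0.064,0.327,-0.004,0,0,-0.82,0.55],[-0.064,0.327,-0.004,0,0,-0.82,0.55],[-0.064,0.327,-0.004,0,0,-0.82,0.55]],
])

```text
clock: 10.13
ee_pos: [367.0, -242.7, 300.5]
orientation: [[0.805, 0.593, -0.0], [0.593, -0.805, 0.0], [0.0, -0.0, -1.0]]
wrist_force: [0.7, -0.0, -0.2]
grip_width: 50.0
grasp_force: 0.0
```

```bash
cat >> h.py <<'E'
def look(label,z,name=None,near=None):
    "tile pose from the wrist camera by its silhouette; z = top face height"
    s=ctrl.read_state(); im=vision.snapshot('wrist'); C=cam('wrist',s); out=[]
    print('tcp',s['ee_pos'],s['clock'])
    for r in finder.silhouettes(label,'wrist')[:4]:
        m=r['mask'].astype(np.uint8); cs=max(cv2.findContours(m,0,cv2.CHAIN_APPROX_NONE)[0],key=cv2.contourArea).reshape(-1,2)
        w=onz(C,cs,z)[:,:2]; (c,(a,b),_)=R=cv2.minAreaRect(w.astype(np.float32)); bx=cv2.boxPoints(R)
        e=bx[1]-bx[0]; f=bx[2]-bx[1]; l=e if np.hypot(*e)>np.hypot(*f) else f
        print(label,round(r['confidence'],2),r['position'],m.sum(),'centre',np.round(c,1),'size',np.round(sorted((a,b)),1),'angle',np.degrees(np.arctan2(l[1],l[0]))%180)
    if name: save(name,cv2.resize(im[60:330,100:460],None,fx=2,fy=2,interpolation=2))
E
python3 -c "
from h import *
np.set_printoptions(precision=2,suppress=True)
look('tile_green',24,'w4')"
```

```text
tcp [ 367.   -242.74  300.49] 10.1333
tile_green 0.96 [287.8, 173.8] 2855 centre [ 394.7 -226.7] size [34.2 57.6] angle 34.285774
```

View pics/w4.png

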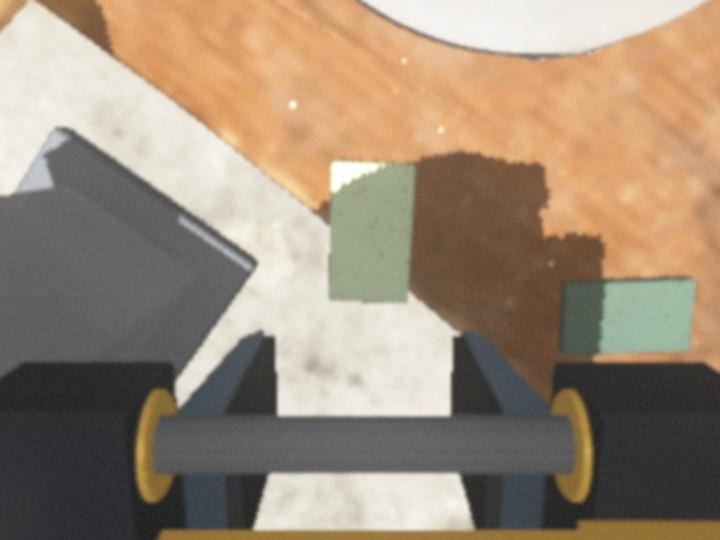

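The picture shows the green tile squarely at crop (372,232). Its measured size of 34.2 x 57.6 mm matches the nominal size.

```bash
cat >> h.py <<'E'
def pick(c,ang,ztop,off=12):
    a=np.radians(ang); g=np.r_[np.array(c)+off*np.array([np.cos(a),np.sin(a)]),ztop-7+19.2]
    chain((g+[0,0,40],ang,0),(g,ang,0))
E
python3 -c "
from h import *
pick((394.7,-226.7),34.3,24)"
```

```text
[0.043, 0.0046, 0.0523, -0.0006, -0.0, 0.0389]
[0.0, 0.0, 0.04, 0.0, 0.0, 0.0]
```

>>> apply_moves([
  [[0.021,0.0023,0.026,0,0,0.039,0.55],[0.043,0.0046,0.052,0,0,0.039,0.55],[0.043,0.0046,0.052,0,0,0.039,0.55],[0.043,0.0046,0.067,0,0,0.039,0.55],[0.043,0.0046,0.08,0,0,0.039,0.55],[0.043,0.0046,0.087,0,0,0.039,0.55],[0.043,0.0046,0.0923,0,0,0.039,0.55],[0.043,0.0046,0.0923,0,0,0.039,0.55],[0.043,0.0046,0.0923,0,0,0.039,0.55],[0.043,0.0046,0.0923,0,0,0.039,0.55]],
], squeeze=20)

```text
clock: 11.07
ee_pos: [404.5, -221.0, 209.0]
orientation: [[0.826, 0.564, 0.001], [0.564, -0.826, -0.0], [0.0, 0.001, -1.0]]
wrist_force: [-0.0, 0.3, 0.2]
grip_width: 50.2
grasp_force: 0.0
```

>>> apply_moves([
  [[0,0,0,0,0,0,0.45],[0,0,0,0,0,0,0.4],[0,0,0,0,0,0,0.36],[0,0,0,0,0,0,0.3],[0,0,0,0,0,0,0.3],[0,0,0,0,0,0,0.3],[0,0,0,0,0,0,0.3],[0,0,-0.004,0,0,0,0.3],[0,0,-0.01,0,0,0,0.3],[0,0,-0.02,0,0,0,0.3],[0,0,-0.035,0,0,0,0.3],[0,0,-0.05,0,0,0,0.3]],
])

```text
clock: 12.07
ee_pos: [404.2, -220.9, 259.2]
orientation: [[0.826, 0.564, -0.001], [0.564, -0.826, 0.0], [-0.0, -0.001, -1.0]]
wrist_force: [0.4, -0.6, -0.2]
grip_width: 33.8
grasp_force: 20.0
```

```bash
python3 -c "
from h import *
s=ctrl.read_state();print(s['ee_pos'],s['wrist_force'],s['grip_width'],s['grasp_force'])
im=vision.snapshot('wrist');save('w5',im[120:420,60:500])
for n in range(1,5): print(n,bd(0,-150+60*n,12))"
```

```text
[ 404.2069797  -220.85322487  259.24448806] [ 0.42500964 -0.61989798 -0.19614549] 33.77574471064878 19.999856650829315
1 [412.59880271 -10.89294168  12.        ]
2 [423.53293424  48.10235277  12.        ]
3 [434.46706576 107.09764723  12.        ]
4 [445.40119729 166.09294168  12.        ]
```

View pics/w5.png

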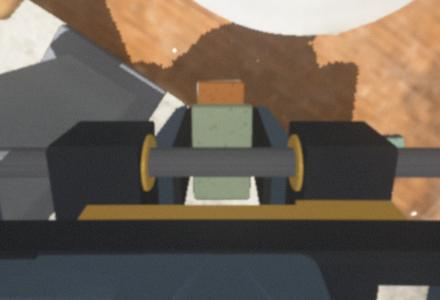

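Green is held at a width of 33.8 mm, with the orange tile uncovered below it. Next is insertion into pocket 1.

```bash
cat >> h.py <<'E'
def low(n,xl,h,t,off=12,dz=21,dy=0):
    "grasp point with the low bottom corner of the tile at board x=xl, height h over the floor, tilt t"
    R=RT(Q[2],t); return (bd(xl,-150+60*n+dy,12+h)-R@np.array([-off-29,0,dz]),Q[2],t)
E
python3 -c "
from h import *
g=ctrl.read_state()['ee_pos']-[0,0,172]
n=1
chain((g+[0,0,40],34.3,0),low(n,-12,60,14),low(n,-13,3,14),low(n,-25,1,14),low(n,-28,1,14))"
```

```text
[0.0, 0.0001, -0.04, 0.0023, -0.0008, 0.0002]
[0.1116, -0.1826, 0.0324, -0.0955, 0.2317, 0.7779]
[-0.0148, -0.0, 0.0551, 0.0, 0.0, 0.0]
[-0.0121, 0.0, -0.001, 0.0, 0.0, 0.0]
[-0.0029, -0.0, -0.0007, 0.0, 0.0, 0.0]
```

>>> apply_moves([
  [[0,0,-0.02,0,0,0,0.3],[0,0,-0.04,0,0,0,0.3],[0,0,-0.04,0,0,0,0.3]],
])

```text
clock: 12.37
ee_pos: [404.9, -221.3, 301.3]
orientation: [[0.826, 0.564, 0.003], [0.564, -0.826, -0.002], [0.001, 0.004, -1.0]]
wrist_force: [0.2, -1.0, 0.7]
grip_width: 33.7
grasp_force: 20.0
```

>>> apply_moves([
  [[0.011,-0.018,0.003,-0.01,0.023,0.078,0.3],[0.022,-0.037,0.006,-0.019,0.046,0.156,0.3],[0.033,-0.055,0.01,-0.029,0.07,0.233,0.3],[0.045,-0.073,0.013,-0.038,0.093,0.311,0.3],[0.056,-0.091,0.016,-0.048,0.116,0.389,0.3],[0.067,-0.11,0.019,-0.057,0.139,0.467,0.3],[0.078,-0.128,0.023,-0.067,0.162,0.545,0.3],[0.089,-0.146,0.026,-0.076,0.185,0.622,0.3],[0.1,-0.164,0.029,-0.086,0.209,0.7,0.3],[0.1116,-0.1826,0.0324,-0.0955,0.2317,0.7779,0.3],[0.1116,-0.1826,0.0324,-0.0955,0.2317,0.7779,0.3],[0.1116,-0.1826,0.0324,-0.0955,0.2317,0.7779,0.3]],
])

```text
clock: 13.37
ee_pos: [393.2, -6.3, 265.7]
orientation: [[0.955, -0.179, 0.237], [-0.174, -0.984, -0.043], [0.241, 0.0, -0.971]]
wrist_force: [0.2, -0.3, -1.4]
grip_width: 33.8
grasp_force: 20.0
```

```bash
python3 -c "
from h import *
np.set_printoptions(precision=2,suppress=True)
s=ctrl.read_state();print(s['grip_width'],s['grasp_force'],s['orientation'])
n=1
chain(low(n,-13,20,14),low(n,-13,3,14),low(n,-25,1,14),low(n,-28,1,14))
im=vision.snapshot('wrist'); save('w6',im); C=cam('wrist',s)
for r in finder.place_of('pocket_1','wrist'): print(r['confidence'],r['position'],onz(C,r['position'],12)[0])
"
```

```text
33.78995798810584 20.000634491443634 [[ 0.95 -0.18  0.24]
 [-0.17 -0.98 -0.04]
 [ 0.24  0.   -0.97]]
[-0.0089, 0.001, 0.0355, -0.0005, 0.001, 0.003]
[-0.0041, 0.0, 0.0165, 0.0, 0.0, 0.0]
[-0.0121, 0.0, -0.001, 0.0, 0.0, 0.0]
[-0.0029, -0.0, -0.0007, 0.0, 0.0, 0.0]
0.56 [57.9, 270.8] [447.24 163.17  12.  ]
```

View pics/w6.png

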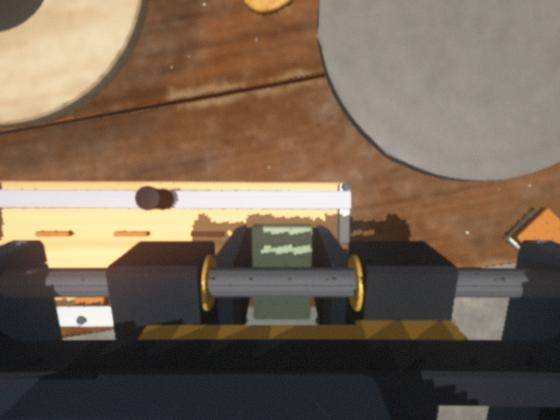

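The bar is fully back and the green tile is tilted above pocket 1. Lowering it now.

>>> apply_moves([
  [[-0.003,0.001,0.012,0,0.001,0.003,0.3],[-0.006,0.001,0.024,0,0.001,0.003,0.3],[-0.0089,0.001,0.0355,0,0.001,0.003,0.3],[-0.01,0.001,0.042,0,0.001,0.003,0.3],[-0.012,0.001,0.047,0,0.001,0.003,0.3],[-0.013,0.001,0.052,0,0.001,0.003,0.3],[-0.013,0.001,0.052,0,0.001,0.003,0.3],[-0.013,0.001,0.052,0,0.001,0.003,0.3]],
])

```text
clock: 14.13
ee_pos: [393.5, -8.3, 212.4]
orientation: [[0.953, -0.185, 0.239], [-0.179, -0.983, -0.044], [0.243, -0.001, -0.97]]
wrist_force: [0.2, -1.1, -0.6]
grip_width: 33.7
grasp_force: 20.0
```

```bash
cat >> h.py <<'E'
def rep(n,off=12,dz=21):
    s=ctrl.read_state(); R=np.array(s['orientation']); p=np.array(s['ee_pos'])+R@np.array([-off-29,0,172+dz]); d=p-bd(0,-150+60*n,12)
    b=RT(Q[2]); print('low corner board x,y,h',np.round([d@b[:,0],-d@b[:,1],d[2]],1),'tilt',np.round(np.degrees(np.arcsin(R[2,0])),1),'force bx,by,z',np.round([b[:,0]@s['wrist_force'],-b[:,1]@s['wrist_force'],s['wrist_force'][2]],1),'moment',np.round(s['torque'],2),'grip',round(s['grip_width'],1),round(s['grasp_force'],1))
E
python3 -c "
from h import *
rep(1)"
```

```text
low corner board x,y,h [-12.2  -0.9   3.3] tilt 14.0 force bx,by,z [ 0.4 -1.  -0.6] moment [0.07 0.18 0.  ] grip 33.7 20.0
```

>>> apply_moves([
  [[-0.003,-0.0006,0,0,0,0,0.3],[-0.006,-0.0006,0,0,0,0,0.3],[-0.009,-0.0006,0,0,0,0,0.3],[-0.0125,-0.0006,-0.0008,0,0,0,0.3],[-0.0135,-0.0006,-0.001,0,0,0,0.3],[-0.0135,-0.0006,-0.001,0,0,0,0.3],[-0.0135,-0.0006,-0.001,0,0,0,0.3]],
])

```text
clock: 14.72
ee_pos: [380.4, -5.1, 210.2]
orientation: [[0.953, -0.185, 0.239], [-0.179, -0.983, -0.044], [0.243, -0.001, -0.97]]
wrist_force: [-0.1, -0.6, -0.3]
grip_width: 33.9
grasp_force: 20.0
```

```bash
python3 -c "
from h import *
rep(1);rep(1)"
```

```text
low corner board x,y,h [-25.6  -0.    1. ] tilt 14.1 force bx,by,z [-0.  -0.6 -0.3] moment [0.08 0.21 0.  ] grip 33.9 20.0
low corner board x,y,h [-25.6  -0.    1. ] tilt 14.1 force bx,by,z [-0.  -0.6 -0.3] moment [0.08 0.21 0.  ] grip 33.9 20.0
```

>>> apply_moves([
  [[-0.001,0,-0.0002,0,0,0,0.3],[-0.0015,0,-0.0004,0,0,0,0.3],[-0.002,0,-0.0005,0,0,0,0.3],[-0.0025,0,-0.0006,0,0,0,0.3],[-0.003,0,-0.0007,0,0,0,0.3],[-0.0034,0,-0.0008,0,0,0,0.3],[-0.0034,0,-0.0008,0,0,0,0.3],[-0.0034,0,-0.0008,0,0,0,0.3]],
])

```text
clock: 15.38
ee_pos: [377.2, -4.5, 210.3]
orientation: [[0.953, -0.185, 0.238], [-0.18, -0.983, -0.044], [0.243, -0.001, -0.97]]
wrist_force: [-0.3, 0.3, -0.1]
grip_width: 34.0
grasp_force: 20.0
```

```bash
python3 -c "
from h import *
rep(1);chain(low(1,-28.5,.7,9),low(1,-28.7,.5,5),low(1,-28.8,.5,2.5))"
```

```text
low corner board x,y,h [-28.9  -0.    1.2] tilt 14.0 force bx,by,z [-0.4  0.2 -0.1] moment [ 0.03  0.14 -0.02] grip 34.0 20.0
[0.0171, -0.0002, 0.0049, -0.0001, -0.0879, -0.0028]
[0.0131, 0.0, 0.0035, 0.0, -0.0698, 0.0]
[0.0083, 0.0, 0.002, -0.0, -0.0436, -0.0]
```

>>> apply_moves([
  [[-0.0005,0,-0.0001,0,0,0,0.3],[-0.001,0,-0.0002,0,0,0,0.3],[-0.0015,0,-0.0003,0,0,0,0.3],[-0.002,0,-0.0005,0,0,0,0.3],[-0.002,0,-0.0005,0,0,0,0.3],[-0.002,0,-0.0005,0,0,0,0.3]],
])

```text
clock: 15.88
ee_pos: [376.6, -4.3, 211.1]
orientation: [[0.953, -0.185, 0.24], [-0.18, -0.983, -0.045], [0.244, -0.001, -0.97]]
wrist_force: [6.1, -1.2, -4.1]
grip_width: 33.5
grasp_force: 20.0
```

```bash
python3 -c "
from h import *
rep(1)"
```

```text
low corner board x,y,h [-29.3   0.    1.9] tilt 14.1 force bx,by,z [ 6.2 -0.1 -4.1] moment [-0.23 -0.92  0.01] grip 33.5 20.0
```

```bash
python3 -c "
from h import *
chain(low(1,-28.9,.8,14),low(1,-29.4,.6,9),low(1,-29.9,.5,5),low(1,-30.1,.4,2.5),low(1,-30.1,.3,0.5))"
```

```text
[0.0005, -0.0001, 0.0013, 0.0, -0.0022, -0.0029]
[0.0161, 0.0, 0.0044, -0.0, -0.0873, -0.0]
[0.0129, -0.0, 0.0034, 0.0, -0.0698, 0.0]
[0.0082, 0.0, 0.0021, -0.0, -0.0436, -0.0]
[0.0067, -0.0, 0.0016, 0.0, -0.0349, -0.0]
```

>>> apply_moves([
  [[0.001,0,0.0005,0,-0.002,-0.003,0.3],[0.002,0,0.0008,0,-0.002,-0.003,0.3],[0.002,0,0.0008,0,-0.002,-0.003,0.3]],
])

```text
clock: 16.13
ee_pos: [377.7, -4.5, 210.6]
orientation: [[0.955, -0.182, 0.235], [-0.177, -0.983, -0.044], [0.239, 0.0, -0.971]]
wrist_force: [1.7, -1.0, -0.1]
grip_width: 33.8
grasp_force: 20.0
```

>>> apply_moves([
  [[0.004,0,0.0011,0,-0.022,0,0.3],[0.008,0,0.0022,0,-0.044,0,0.3],[0.012,0,0.0033,0,-0.066,0,0.3],[0.0161,0,0.0044,0,-0.0873,0,0.3],[0.0161,0,0.0044,0,-0.0873,0,0.3]],
])

```text
clock: 16.55
ee_pos: [394.7, -7.7, 210.3]
orientation: [[0.972, -0.182, 0.151], [-0.18, -0.983, -0.028], [0.154, 0.0, -0.988]]
wrist_force: [0.0, -0.3, 0.2]
grip_width: 33.8
grasp_force: 20.0
```

```bash
python3 -c "
from h import *
rep(1)
chain(low(1,-29.4,.6,9),low(1,-29.9,.5,5),low(1,-30.1,.4,2.5),low(1,-30.1,.3,0.5))"
```

```text
low corner board x,y,h [-29.   -0.1   1.2] tilt 8.8 force bx,by,z [ 0.1 -0.3  0.2] moment [0.03 0.06 0.04] grip 33.8 20.0
[-0.001, -0.0001, 0.0005, 0.0001, 0.0029, 0.0]
[0.0129, -0.0, 0.0034, 0.0, -0.0698, 0.0]
[0.0082, 0.0, 0.0021, -0.0, -0.0436, -0.0]
[0.0067, -0.0, 0.0016, 0.0, -0.0349, -0.0]
```

>>> apply_moves([
  [[0.0035,0,0.0012,0,-0.02,0,0.3],[0.008,0,0.0025,0,-0.044,0,0.3],[0.0122,0,0.0038,0,-0.068,0,0.3],[0.0122,0,0.0038,0,-0.068,0,0.3],[0.0122,0,0.0038,0,-0.068,0,0.3]],
])

```text
clock: 16.97
ee_pos: [406.2, -9.8, 208.3]
orientation: [[0.98, -0.182, 0.086], [-0.181, -0.983, -0.016], [0.087, 0.0, -0.996]]
wrist_force: [3.5, -0.4, -1.1]
grip_width: 33.9
grasp_force: 20.0
```

>>> apply_moves([
  [[0.004,0,0.001,0,-0.022,0,0.3],[0.0082,0,0.0021,0,-0.0436,0,0.3],[0.0082,0,0.0021,0,-0.0436,0,0.3],[0.0082,0,0.0021,0,-0.0436,0,0.3]],
])

```text
clock: 17.3
ee_pos: [414.3, -11.3, 206.9]
orientation: [[0.982, -0.182, 0.043], [-0.182, -0.983, -0.008], [0.044, 0.0, -0.999]]
wrist_force: [2.9, -0.3, 0.1]
grip_width: 33.8
grasp_force: 20.0
```

```bash
python3 -c "
from h import *
rep(1)
chain(low(1,-30.1,.3,0.5))"
```

```text
low corner board x,y,h [-30.7  -0.1   0.3] tilt 2.5 force bx,by,z [2.9 0.3 0.1] moment [-0.12 -0.44 -0.  ] grip 33.8 20.0
[0.0074, -0.0, 0.0015, 0.0001, -0.0352, 0.0002]
```

>>> apply_moves([
  [[0.0037,0,0.0008,0,-0.018,0,0.3],[0.0072,0,0.0014,0,-0.035,0,0.3],[0.0072,0,0.0014,0,-0.035,0,0.3],[0.0072,0,0.0014,0,-0.035,0,0.45],[0.0072,0,0.0014,0,-0.035,0,0.45],[0.0072,0,0.0014,0,-0.035,0,0.45],[0.0072,0,0.0014,0,-0.035,0,0.45]],
])

```text
clock: 17.88
ee_pos: [421.6, -12.6, 205.9]
orientation: [[0.983, -0.182, 0.008], [-0.182, -0.983, -0.002], [0.008, 0.0, -1.0]]
wrist_force: [-0.5, -0.1, -0.5]
grip_width: 41.0
grasp_force: 0.0
```

```bash
python3 -c "
from h import *
rep(1)
g=ctrl.read_state()['ee_pos']-[0,0,172]
chain((g+[0,0,95],Q[2],0),((367,-243,128),34,0))"
```

```text
low corner board x,y,h [-30.3  -0.1   0.6] tilt 0.5 force bx,by,z [-0.4 -0.2 -0.5] moment [ 0.04  0.06 -0.01] grip 41.0 0.0
[0.0008, 0.0, -0.095, 0.0001, -0.0083, 0.0002]
[-0.0117, 0.2365, 0.0009, 0.0, 0.0, -0.7767]
```

>>> apply_moves([
  [[0,0,-0.01,0,0,0,0.45],[0,0,-0.03,0,-0.008,0,0.45],[-0.02,0,-0.06,0,-0.008,0,0.5],[-0.045,0,-0.095,0,-0.008,0,0.55],[-0.06,0,-0.095,0,-0.008,0,0.55],[-0.06,0,-0.095,0,-0.008,0,0.55],[-0.06,0,-0.095,0,-0.008,0,0.55]],
])

```text
clock: 18.47
ee_pos: [361.7, -1.5, 300.7]
orientation: [[0.983, -0.182, 0.001], [-0.182, -0.983, -0.0], [0.001, 0.0, -1.0]]
wrist_force: [1.1, 0.3, 0.7]
grip_width: 50.2
grasp_force: 0.0
```

```bash
python3 -c "
from h import *
np.set_printoptions(precision=2,suppress=True)
look('tile_green',20,'w7')
print(bd(0,-90,0))
chain(((367,-243,128),34,0))"
```

```text
tcp [361.67  -1.47 300.75] 18.4667
tile_green 0.78 [283.3, 146.4] 2598 centre [415.9 -12.3] size [33.6 49.5] angle 169.50108
[412.6  -10.89   0.  ]
[0.0482, 0.2365, 0.0002, 0.0003, -0.0005, -0.7766]
```

View pics/w7.png

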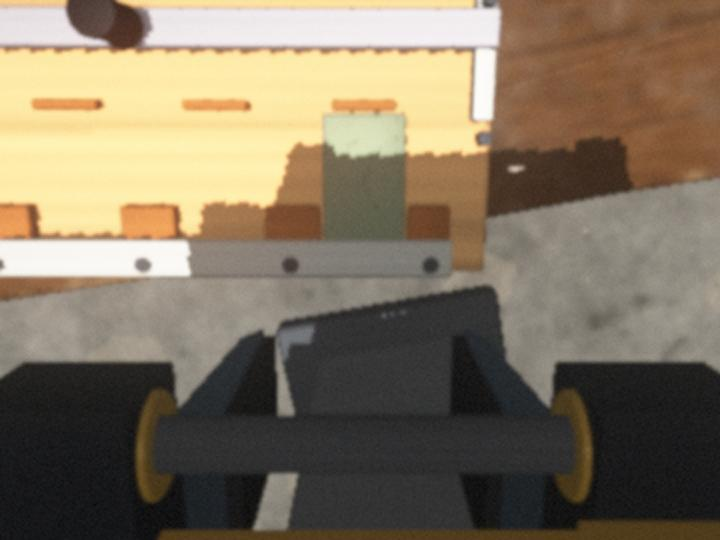

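The picture shows the green tile seated flat, with its far end right behind its stop at crop (364,108). Next is orange.

>>> apply_moves([
  [[0.005,0.024,0,0,0,-0.078,0.55],[0.01,0.048,0,0,0,-0.156,0.55],[0.015,0.072,0,0,0,-0.234,0.55],[0.02,0.096,0,0,0,-0.312,0.55],[0.025,0.12,0,0,0,-0.39,0.55],[0.03,0.144,0,0,0,-0.468,0.55],[0.034,0.168,0,0,0,-0.546,0.55],[0.038,0.192,0,0,0,-0.624,0.55],[0.043,0.216,0,0,0,-0.702,0.55],[0.048,0.2365,0,0,0,-0.777,0.55],[0.048,0.2365,0,0,0,-0.777,0.55],[0.048,0.2365,0,0,0,-0.777,0.55]],
])

```text
clock: 19.57
ee_pos: [366.6, -244.0, 299.6]
orientation: [[0.83, 0.557, -0.0], [0.557, -0.83, 0.0], [-0.0, -0.001, -1.0]]
wrist_force: [0.0, 0.2, 0.2]
grip_width: 50.3
grasp_force: 0.0
```

```bash
sed -i 's/^Q=.*/Q=[427.9,77.8,-10.5]/' h.py; python3 -c "
from h import *
np.set_printoptions(precision=2,suppress=True)
look('tile_orange',16,'w8'); look('tile_dark',8)"
```

```text
tcp [ 366.62 -243.96  299.59] 19.5667
tile_orange 0.55 [284.0, 173.6] 2741 centre [ 394.9 -226.9] size [34.3 56.4] angle 33.87193
tcp [ 366.28 -242.45  299.79] 19.6667
```

```bash
python3 -c "
from h import *
pick((394.9,-226.5),34,16)"
```

```text
[0.0444, 0.0031, 0.0599, -0.0008, 0.0002, 0.0004]
[0.0, 0.0, 0.04, 0.0, 0.0, 0.0]
```

>>> apply_moves([
  [[0.022,0.0015,0.03,0,0,0,0.55],[0.0444,0.0031,0.06,0,0,0,0.55],[0.0444,0.0031,0.06,0,0,0,0.55],[0.0444,0.0031,0.075,0,0,0,0.55],[0.0444,0.0031,0.088,0,0,0,0.55],[0.0444,0.0031,0.095,0,0,0,0.55],[0.0444,0.0031,0.1,0,0,0,0.55],[0.0444,0.0031,0.1,0,0,0,0.55],[0.0444,0.0031,0.1,0,0,0,0.55],[0.0444,0.0031,0.1,0,0,0,0.55]],
])

```text
clock: 20.6
ee_pos: [404.9, -220.7, 201.0]
orientation: [[0.829, 0.56, 0.001], [0.56, -0.829, -0.001], [0.0, 0.001, -1.0]]
wrist_force: [-0.2, 0.2, 0.3]
grip_width: 50.0
grasp_force: 0.0
```

>>> apply_moves([
  [[0,0,0,0,0,0,0.45],[0,0,0,0,0,0,0.4],[0,0,0,0,0,0,0.36],[0,0,0,0,0,0,0.3],[0,0,0,0,0,0,0.3],[0,0,0,0,0,0,0.3],[0,0,0,0,0,0,0.3],[0,0,-0.004,0,0,0,0.3],[0,0,-0.012,0,0,0,0.3],[0,0,-0.03,0,0,0,0.3],[0,0,-0.06,0,0,0,0.3],[0,0,-0.09,0,0,0,0.3]],
])

```text
clock: 21.6
ee_pos: [404.5, -220.4, 291.6]
orientation: [[0.829, 0.56, -0.001], [0.56, -0.829, 0.001], [-0.001, -0.001, -1.0]]
wrist_force: [0.5, 0.2, -1.2]
grip_width: 33.9
grasp_force: 20.0
```

```bash
python3 -c "
from h import *
rep(2); print(ctrl.read_state()['ee_pos'])
chain(low(2,-12,60,14),low(2,-13,3,14),low(2,-25.5,1,14))"
```

```text
low corner board x,y,h [   1.8 -296.1   86.7] tilt -0.0 force bx,by,z [ 0.5  0.3 -1.2] moment [-0.04  0.   -0.  ] grip 33.9 20.0
[ 404.46737232 -220.36449413  291.6315333 ]
[0.1518, -0.2258, 0.0227, -0.0961, 0.233, 0.773]
[-0.0148, -0.0, 0.0551, 0.0, 0.0, 0.0]
[-0.0126, -0.0, -0.0011, 0.0, 0.0, 0.0]
```

>>> apply_moves([
  [[0.015,-0.023,0.002,-0.01,0.023,0.077,0.3],[0.03,-0.045,0.005,-0.019,0.047,0.155,0.3],[0.046,-0.068,0.007,-0.029,0.07,0.232,0.3],[0.061,-0.09,0.009,-0.038,0.093,0.309,0.3],[0.076,-0.113,0.011,-0.048,0.117,0.387,0.3],[0.091,-0.135,0.014,-0.058,0.14,0.464,0.3],[0.106,-0.158,0.016,-0.067,0.163,0.541,0.3],[0.121,-0.181,0.018,-0.077,0.186,0.618,0.3],[0.137,-0.203,0.02,-0.087,0.21,0.696,0.3],[0.1518,-0.2258,0.0227,-0.0961,0.233,0.773,0.3],[0.1518,-0.2258,0.0227,-0.0961,0.233,0.773,0.3],[0.1518,-0.2258,0.0227,-0.0961,0.233,0.773,0.3]],
])

```text
clock: 22.6
ee_pos: [403.9, 53.2, 268.0]
orientation: [[0.954, -0.181, 0.24], [-0.176, -0.983, -0.045], [0.244, 0.0, -0.97]]
wrist_force: [-0.3, -0.4, -0.5]
grip_width: 33.5
grasp_force: 20.0
```

```bash
python3 -c "
from h import *
rep(2)
chain(low(2,-13,20,14),low(2,-13,3,14))"
```

```text
low corner board x,y,h [-11.8   1.4  58.8] tilt 14.1 force bx,by,z [-0.3 -0.4 -0.5] moment [0.09 0.19 0.01] grip 33.5 20.0
[-0.0102, 0.0014, 0.0375, 0.0002, -0.0021, 0.0009]
[-0.0041, 0.0, 0.0165, 0.0, 0.0, 0.0]
```

>>> apply_moves([
  [[-0.003,0.0005,0.012,0,-0.001,0.001,0.3],[-0.006,0.0005,0.024,0,-0.001,0.001,0.3],[-0.01,0.0005,0.0375,0,-0.001,0.001,0.3],[-0.011,0.0005,0.043,0,-0.001,0.001,0.3],[-0.013,0.0005,0.049,0,-0.001,0.001,0.3],[-0.014,0.0005,0.054,0,-0.001,0.001,0.3],[-0.014,0.0005,0.054,0,-0.001,0.001,0.3],[-0.014,0.0005,0.054,0,-0.001,0.001,0.3]],
])

```text
clock: 23.27
ee_pos: [403.8, 50.8, 212.0]
orientation: [[0.954, -0.183, 0.238], [-0.178, -0.983, -0.045], [0.242, 0.001, -0.97]]
wrist_force: [0.1, -0.3, -0.1]
grip_width: 33.5
grasp_force: 20.0
```

```bash
python3 -c "
from h import *
rep(2)
chain(low(2,-26.5,1,14),low(2,-28.2,.6,9),low(2,-28.8,.5,5),low(2,-29,.4,2.5),low(2,-29,.3,0.5))"
```

```text
low corner board x,y,h [-11.7  -1.    2.8] tilt 14.0 force bx,by,z [ 0.1 -0.3 -0.1] moment [ 0.08  0.19 -0.02] grip 33.5 20.0
[-0.0147, -0.0009, -0.0018, 0.0009, -0.0004, -0.0007]
[0.0149, 0.0, 0.0043, -0.0, -0.0873, -0.0]
[0.0128, -0.0, 0.0033, 0.0, -0.0698, 0.0]
[0.0082, 0.0, 0.0021, -0.0, -0.0436, -0.0]
[0.0067, -0.0, 0.0016, 0.0, -0.0349, -0.0]
```

>>> apply_moves([
  [[-0.003,-0.0008,0,0,0,0,0.3],[-0.006,-0.0008,-0.0006,0,0,0,0.3],[-0.009,-0.0008,-0.001,0,0,0,0.3],[-0.012,-0.0008,-0.0014,0,0,0,0.3],[-0.0147,-0.0008,-0.0017,0,0,0,0.3],[-0.0147,-0.0008,-0.0017,0,0,0,0.3],[-0.0147,-0.0008,-0.0017,0,0,0,0.3]],
])

```text
clock: 23.85
ee_pos: [389.4, 54.5, 210.0]
orientation: [[0.954, -0.183, 0.238], [-0.177, -0.983, -0.045], [0.242, 0.001, -0.97]]
wrist_force: [0.1, -0.6, 0.5]
grip_width: 33.8
grasp_force: 20.0
```

```bash
python3 -c "
from h import *
rep(2)
chain(low(2,-28,.6,9),low(2,-28.8,.5,5),low(2,-29,.4,2.5),low(2,-29,.3,0.5))"
```

```text
low corner board x,y,h [-26.6  -0.    0.8] tilt 14.0 force bx,by,z [ 0.2 -0.5  0.5] moment [0.07 0.23 0.  ] grip 33.8 20.0
[0.0154, 0.0001, 0.0042, 0.0007, -0.0878, -0.0006]
[0.0126, -0.0, 0.0033, 0.0, -0.0698, 0.0]
[0.0082, 0.0, 0.0021, -0.0, -0.0436, -0.0]
[0.0067, -0.0, 0.0016, 0.0, -0.0349, -0.0]
```

>>> apply_moves([
  [[0.004,0,0.0011,0,-0.022,0,0.3],[0.008,0,0.0021,0,-0.044,0,0.3],[0.0115,0,0.0031,0,-0.066,0,0.3],[0.0154,0,0.0042,0,-0.0878,0,0.3],[0.0154,0,0.0042,0,-0.0878,0,0.3]],
])

```text
clock: 24.27
ee_pos: [406.2, 51.4, 209.7]
orientation: [[0.971, -0.183, 0.154], [-0.181, -0.983, -0.029], [0.157, 0.0, -0.988]]
wrist_force: [0.7, 0.6, 0.1]
grip_width: 33.7
grasp_force: 20.0
```

>>> apply_moves([
  [[0.004,0,0.0011,0,-0.022,0,0.3],[0.0085,0,0.0022,0,-0.046,0,0.3],[0.0126,0,0.0033,0,-0.0698,0,0.3],[0.0126,0,0.0033,0,-0.0698,0,0.3],[0.0126,0,0.0033,0,-0.0698,0,0.3]],
])

```text
clock: 24.68
ee_pos: [417.9, 49.1, 208.3]
orientation: [[0.979, -0.183, 0.087], [-0.183, -0.983, -0.017], [0.088, 0.001, -0.996]]
wrist_force: [0.1, -0.1, -0.2]
grip_width: 34.0
grasp_force: 20.0
```

```bash
python3 -c "
from h import *
rep(2)
chain(low(2,-29,.4,2.5),low(2,-29,.3,0.5))"
```

```text
low corner board x,y,h [-28.4  -0.1   0.4] tilt 5.1 force bx,by,z [ 0.1 -0.1 -0.2] moment [0.07 0.1  0.03] grip 34.0 20.0
[0.008, -0.0, 0.002, 0.0008, -0.0449, -0.001]
[0.0067, -0.0, 0.0016, 0.0, -0.0349, -0.0]
```

>>> apply_moves([
  [[-0.0007,0,0,0,0,0,0.3],[0.0035,0,0.001,0,-0.0225,0,0.3],[0.0077,0,0.002,0,-0.0449,0,0.3],[0.0077,0,0.002,0,-0.0449,0,0.3],[0.0077,0,0.002,0,-0.0449,0,0.3]],
])

```text
clock: 25.1
ee_pos: [425.7, 47.8, 207.1]
orientation: [[0.982, -0.183, 0.044], [-0.183, -0.983, -0.009], [0.044, 0.001, -0.999]]
wrist_force: [4.2, -0.5, -0.2]
grip_width: 33.8
grasp_force: 20.0
```

```bash
python3 -c "
from h import *
rep(2)
chain(low(2,-29,.3,0.5))"
```

```text
low corner board x,y,h [-29.1  -0.    0.5] tilt 2.5 force bx,by,z [ 4.2  0.2 -0.2] moment [-0.21 -0.73 -0.01] grip 33.8 20.0
[0.0069, 0.0, 0.0017, 0.0005, -0.0357, -0.001]
```

>>> apply_moves([
  [[0.004,0,0.0008,0,-0.018,0,0.3],[0.0075,0,0.0016,0,-0.0357,0,0.3],[0.0075,0,0.0016,0,-0.0357,0,0.3],[0.0075,0,0.0016,0,-0.0357,0,0.45],[0.0075,0,0.0016,0,-0.0357,0,0.45],[0.0075,0,0.0016,0,-0.0357,0,0.45],[0.0075,0,0.0016,0,-0.0357,0,0.45]],
])

```text
clock: 25.68
ee_pos: [432.6, 46.4, 205.8]
orientation: [[0.983, -0.183, 0.006], [-0.183, -0.983, -0.002], [0.007, 0.001, -1.0]]
wrist_force: [-0.9, 0.5, -0.8]
grip_width: 40.7
grasp_force: 0.0
```

>>> apply_moves([
  [[0,0,-0.01,0,0,0,0.45],[0,0,-0.03,0,-0.008,0,0.45],[-0.02,0,-0.06,0,-0.008,0,0.5],[-0.045,0,-0.095,0,-0.008,0,0.55],[-0.06,0,-0.095,0,-0.008,0,0.55],[-0.06,0,-0.095,0,-0.008,0,0.55],[-0.06,0,-0.095,0,-0.008,0,0.55]],
])

```text
clock: 26.27
ee_pos: [372.9, 57.6, 300.7]
orientation: [[0.983, -0.183, -0.0], [-0.183, -0.983, -0.0], [-0.0, 0.0, -1.0]]
wrist_force: [0.3, -1.4, 0.2]
grip_width: 50.1
grasp_force: 0.0
```

```bash
python3 -c "
from h import *
np.set_printoptions(precision=2,suppress=True)
look('tile_orange',20,'w9')
print(bd(4,-30,0))
chain(((367,-243,128),34,0))"
```

```text
tcp [372.9   57.64 300.71] 26.2667
tile_orange 0.59 [283.0, 149.7] 2555 centre [426.3  46.8] size [33.6 48.8] angle 169.47136
[426.37  47.57   0.  ]
[0.0481, 0.2967, 0.0002, 0.0001, 0.0011, -0.7775]
```

Orange is measured seated at its expected place in pocket 2. White is next.

>>> apply_moves([
  [[0.005,0.03,0,0,0,-0.078,0.55],[0.01,0.06,0,0,0,-0.156,0.55],[0.015,0.09,0,0,0,-0.234,0.55],[0.02,0.12,0,0,0,-0.312,0.55],[0.025,0.15,0,0,0,-0.39,0.55],[0.03,0.18,0,0,0,-0.468,0.55],[0.034,0.21,0,0,0,-0.546,0.55],[0.038,0.24,0,0,0,-0.624,0.55],[0.043,0.27,0,0,0,-0.702,0.55],[0.048,0.2967,0,0,0,-0.777,0.55],[0.048,0.2967,0,0,0,-0.777,0.55],[0.048,0.2967,0,0,0,-0.777,0.55]],
])

```text
clock: 27.37
ee_pos: [366.6, -244.6, 299.6]
orientation: [[0.831, 0.557, -0.002], [0.557, -0.831, 0.0], [-0.001, -0.001, -1.0]]
wrist_force: [-0.8, 0.4, 0.3]
grip_width: 49.9
grasp_force: 0.0
```

>>> apply_moves([
  [[0,0,0,0,0,0,0.55],[0,0,0,0,0,0,0.55],[0,0,0,0,0,0,0.55]],
])

```text
clock: 27.62
ee_pos: [366.4, -242.2, 300.2]
orientation: [[0.829, 0.559, -0.002], [0.559, -0.829, 0.0], [-0.001, -0.001, -1.0]]
wrist_force: [0.7, -0.2, 0.5]
grip_width: 50.0
grasp_force: 0.0
```

```bash
python3 -c "
from h import *
np.set_printoptions(precision=2,suppress=True)
look('tile_white',8,'w10')
look('tile_dark',8)
pick((394.9,-226.5),34,8)"
```

```text
tcp [ 366.4  -242.2   300.24] 27.6167
tile_white 0.78 [282.2, 174.2] 2561 centre [ 393.3 -226.6] size [33.4 57.5] angle 34.990345
tcp [ 366.43 -242.35  300.41] 27.7167
tile_dark 0.59 [414.2, 213.4] 2481 centre [ 431.1 -342.4] size [34.7 59.4] angle 128.4146
[0.0447, 0.0027, 0.0682, -0.0005, 0.0013, 0.0]
[0.0, 0.0, 0.04, 0.0, 0.0, 0.0]
```

View pics/w10.png

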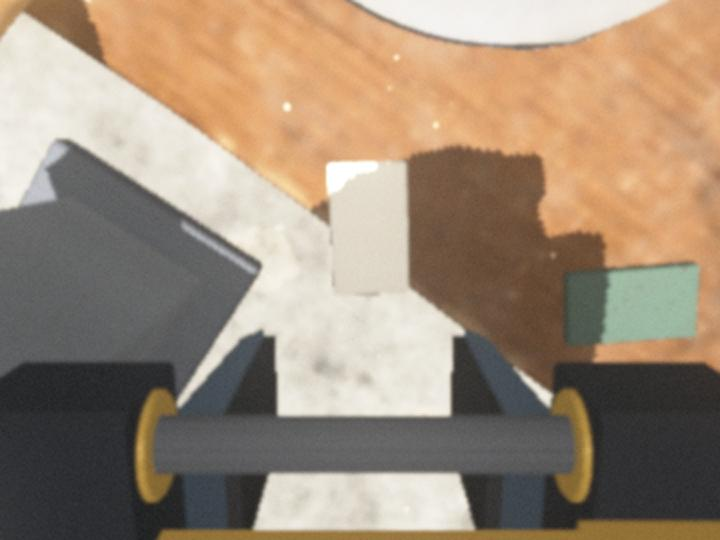

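White is visible at crop (368,228), partly overhanging the table edge. Dark is unmoved at (632,303).

```bash
python3 -c "
from h import *
pick((393.5,-226.6),34.8,8)"
```

```text
[0.0434, 0.0018, 0.0682, -0.0005, 0.0012, -0.0139]
[0.0, 0.0, 0.04, 0.0, 0.0, 0.0]
```

>>> apply_moves([
  [[0.022,0.001,0.03,0,0,-0.014,0.55],[0.0434,0.0018,0.065,0,0,-0.014,0.55],[0.0434,0.0018,0.068,0,0,-0.014,0.55],[0.0434,0.0018,0.083,0,0,-0.014,0.55],[0.0434,0.0018,0.096,0,0,-0.014,0.55],[0.0434,0.0018,0.103,0,0,-0.014,0.55],[0.0434,0.0018,0.108,0,0,-0.014,0.55],[0.0434,0.0018,0.108,0,0,-0.014,0.55],[0.0434,0.0018,0.108,0,0,-0.014,0.55],[0.0434,0.0018,0.108,0,0,-0.014,0.55]],
])

```text
clock: 28.65
ee_pos: [403.3, -220.4, 193.0]
orientation: [[0.822, 0.57, -0.001], [0.57, -0.822, -0.001], [-0.001, 0.0, -1.0]]
wrist_force: [-0.1, -0.5, 0.5]
grip_width: 50.4
grasp_force: 0.0
```

>>> apply_moves([
  [[0,0,0,0,0,0,0.45],[0,0,0,0,0,0,0.4],[0,0,0,0,0,0,0.36],[0,0,0,0,0,0,0.3],[0,0,0,0,0,0,0.3],[0,0,0,0,0,0,0.3],[0,0,0,0,0,0,0.3],[0,0,-0.004,0,0,0,0.3],[0,0,-0.012,0,0,0,0.3],[0,0,-0.03,0,0,0,0.3],[0,0,-0.06,0,0,0,0.3],[0,0,-0.095,0,0,0,0.3]],
])

```text
clock: 29.65
ee_pos: [402.8, -219.8, 288.1]
orientation: [[0.821, 0.57, -0.004], [0.57, -0.821, 0.001], [-0.002, -0.003, -1.0]]
wrist_force: [1.1, -0.5, -0.6]
grip_width: 33.8
grasp_force: 20.0
```

```bash
python3 -c "
from h import *
rep(3); print(ctrl.read_state()['ee_pos'])
chain(low(3,-12,60,14))"
```

```text
low corner board x,y,h [  -0.  -356.2   83.2] tilt -0.1 force bx,by,z [ 1.1 -0.3 -0.6] moment [-0.01  0.01 -0.  ] grip 33.8 20.0
[ 402.789631   -219.83666699  288.1342415 ]
[0.1984, -0.2647, 0.0194, -0.0987, 0.2347, 0.7858]
```

>>> apply_moves([
  [[0.02,-0.026,0.002,-0.01,0.023,0.079,0.3],[0.04,-0.053,0.004,-0.02,0.047,0.157,0.3],[0.06,-0.079,0.006,-0.03,0.07,0.236,0.3],[0.079,-0.106,0.008,-0.039,0.094,0.314,0.3],[0.099,-0.132,0.01,-0.049,0.117,0.393,0.3],[0.119,-0.159,0.012,-0.059,0.141,0.471,0.3],[0.139,-0.185,0.014,-0.069,0.164,0.55,0.3],[0.159,-0.212,0.016,-0.079,0.188,0.629,0.3],[0.179,-0.238,0.017,-0.089,0.211,0.707,0.3],[0.1984,-0.2647,0.0194,-0.0987,0.2347,0.7858,0.3],[0.1984,-0.2647,0.0194,-0.0987,0.2347,0.7858,0.3],[0.1984,-0.2647,0.0194,-0.0987,0.2347,0.7858,0.3]],
])

```text
clock: 30.65
ee_pos: [415.1, 113.4, 268.4]
orientation: [[0.952, -0.186, 0.242], [-0.18, -0.983, -0.045], [0.246, -0.001, -0.969]]
wrist_force: [-0.6, -0.5, -0.8]
grip_width: 33.9
grasp_force: 20.0
```

>>> apply_moves([
  [[0,0,0,0,0,0,0.3],[0,0,0,0,0,0,0.3],[0,0,0,0,0,0,0.3]],
])

```text
clock: 30.9
ee_pos: [415.3, 109.6, 268.2]
orientation: [[0.954, -0.182, 0.24], [-0.176, -0.983, -0.046], [0.244, 0.002, -0.97]]
wrist_force: [0.3, 0.2, -1.0]
grip_width: 33.9
grasp_force: 20.0
```

```bash
python3 -c "
from h import *
rep(3)
chain(low(3,-13,20,14),low(3,-13,3,14))"
```

```text
low corner board x,y,h [-10.8  -1.3  59. ] tilt 14.1 force bx,by,z [ 0.2  0.2 -1. ] moment [ 0.13  0.17 -0.01] grip 33.9 20.0
[-0.0112, -0.0011, 0.0374, 0.0015, -0.0023, 0.0008]
[-0.0041, 0.0, 0.0165, 0.0, 0.0, 0.0]
```

>>> apply_moves([
  [[-0.003,-0.0009,0.012,0,-0.002,0.001,0.3],[-0.006,-0.0009,0.024,0,-0.002,0.001,0.3],[-0.01,-0.0009,0.0375,0,-0.002,0.001,0.3],[-0.012,-0.0009,0.043,0,-0.002,0.001,0.3],[-0.014,-0.0009,0.049,0,-0.002,0.001,0.3],[-0.0152,-0.0009,0.054,0,-0.002,0.001,0.3],[-0.0152,-0.0009,0.054,0,-0.002,0.001,0.3],[-0.0152,-0.0009,0.054,0,-0.002,0.001,0.3],[-0.0152,-0.0009,0.054,0,-0.002,0.001,0.3]],
])

```text
clock: 31.65
ee_pos: [414.1, 111.4, 212.2]
orientation: [[0.954, -0.183, 0.239], [-0.177, -0.983, -0.045], [0.243, 0.001, -0.97]]
wrist_force: [0.0, 0.3, 0.3]
grip_width: 33.7
grasp_force: 20.0
```

```bash
python3 -c "
from h import *
rep(3)
chain(low(3,-26.5,1,14),low(3,-28,.6,9),low(3,-29,.5,5))"
```

```text
low corner board x,y,h [-12.6   0.4   3. ] tilt 14.1 force bx,by,z [-0.   0.3  0.3] moment [0.06 0.14 0.  ] grip 33.7 20.0
[-0.0138, 0.0006, -0.0014, 0.0011, -0.001, -0.0007]
[0.0151, -0.0, 0.0043, -0.0, -0.0873, -0.0]
[0.0124, 0.0, 0.0033, 0.0, -0.0698, 0.0]
```

>>> apply_moves([
  [[-0.003,0.0004,0,0,0,0,0.3],[-0.006,0.0004,-0.0005,0,0,0,0.3],[-0.009,0.0004,-0.0008,0,0,0,0.3],[-0.012,0.0004,-0.0012,0,0,0,0.3],[-0.0138,0.0004,-0.0014,0,0,0,0.3],[-0.0138,0.0004,-0.0014,0,0,0,0.3],[-0.0138,0.0004,-0.0014,0,0,0,0.3]],
])

```text
clock: 32.23
ee_pos: [400.3, 113.7, 209.8]
orientation: [[0.954, -0.183, 0.238], [-0.177, -0.983, -0.045], [0.242, 0.001, -0.97]]
wrist_force: [0.1, 0.2, -0.2]
grip_width: 33.7
grasp_force: 20.0
```

>>> apply_moves([
  [[0.004,0,0.0011,0,-0.022,0,0.3],[0.008,0,0.0021,0,-0.044,0,0.3],[0.0115,0,0.0031,0,-0.066,0,0.3],[0.0151,0,0.0043,0,-0.0873,0,0.3],[0.0151,0,0.0043,0,-0.0873,0,0.3],[0.0151,0,0.0043,0,-0.0873,0,0.3]],
])

```text
clock: 32.73
ee_pos: [415.9, 110.6, 209.3]
orientation: [[0.971, -0.183, 0.155], [-0.181, -0.983, -0.03], [0.158, 0.001, -0.987]]
wrist_force: [0.0, -1.1, -0.2]
grip_width: 33.7
grasp_force: 20.0
```

```bash
python3 -c "
from h import *
rep(3)
chain(low(3,-29.1,.5,5),low(3,-29.2,.4,2.5),low(3,-29,.3,.5))"
```

```text
low corner board x,y,h [-27.8  -0.1   0.2] tilt 9.1 force bx,by,z [ 0.2 -1.1 -0.2] moment [ 0.11  0.11 -0.03] grip 33.7 20.0
[0.0124, 0.0001, 0.0029, 0.0012, -0.071, -0.0011]
[0.0083, -0.0, 0.0021, -0.0, -0.0436, -0.0]
[0.0069, 0.0, 0.0017, 0.0, -0.0349, -0.0]
```

>>> apply_moves([
  [[0.004,0,0.0009,0,-0.023,0,0.3],[0.0083,0,0.0019,0,-0.047,0,0.3],[0.0124,0,0.0029,0,-0.071,0,0.3],[0.0124,0,0.0029,0,-0.071,0,0.3],[0.0122,0,0.0029,0,-0.071,0,0.3]],
])

```text
clock: 33.15
ee_pos: [428.5, 108.4, 208.4]
orientation: [[0.979, -0.183, 0.087], [-0.183, -0.983, -0.017], [0.089, 0.001, -0.996]]
wrist_force: [6.3, -2.5, 0.5]
grip_width: 33.5
grasp_force: 20.0
```

>>> apply_moves([
  [[-0.0003,0,0,0,0,0,0.3],[0.004,0,0.001,0,-0.022,0,0.3],[0.008,0,0.0021,0,-0.0436,0,0.3],[0.008,0,0.0021,0,-0.0436,0,0.3],[0.008,0,0.0021,0,-0.0436,0,0.3]],
])

```text
clock: 33.57
ee_pos: [436.5, 107.0, 207.1]
orientation: [[0.982, -0.183, 0.045], [-0.183, -0.983, -0.009], [0.046, 0.001, -0.999]]
wrist_force: [7.1, -1.1, -0.2]
grip_width: 33.4
grasp_force: 20.0
```

```bash
python3 -c "
from h import *
rep(3)
chain(low(3,-29,.3,.5))"
```

```text
low corner board x,y,h [-29.    0.1   0.4] tilt 2.6 force bx,by,z [ 7.2  0.2 -0.2] moment [-0.07 -1.23  0.03] grip 33.4 20.0
[0.0071, 0.0002, 0.0018, 0.0009, -0.0372, -0.0011]
```

>>> apply_moves([
  [[0.004,0,0.0009,0,-0.018,0,0.3],[0.0079,0,0.0017,0,-0.0365,0,0.3],[0.0079,0,0.0017,0,-0.0365,0,0.3],[0.0079,0,0.0017,0,-0.0365,0,0.45],[0.0079,0,0.0017,0,-0.0365,0,0.45],[0.0079,0,0.0017,0,-0.0365,0,0.45],[0.0079,0,0.0017,0,-0.0365,0,0.45]],
])

```text
clock: 34.15
ee_pos: [443.4, 105.5, 205.6]
orientation: [[0.983, -0.183, 0.006], [-0.183, -0.983, -0.002], [0.006, 0.001, -1.0]]
wrist_force: [0.6, 0.2, -0.3]
grip_width: 40.8
grasp_force: 0.0
```

>>> apply_moves([
  [[0,0,-0.01,0,0,0,0.45],[0,0,-0.03,0,-0.008,0,0.45],[-0.02,0,-0.06,0,-0.008,0,0.5],[-0.045,0,-0.095,0,-0.008,0,0.55],[-0.06,0,-0.095,0,-0.008,0,0.55],[-0.06,0,-0.095,0,-0.008,0,0.55],[-0.06,0,-0.095,0,-0.008,0,0.55]],
])

```text
clock: 34.73
ee_pos: [383.8, 116.8, 300.6]
orientation: [[0.983, -0.183, -0.001], [-0.183, -0.983, -0.001], [-0.001, 0.001, -1.0]]
wrist_force: [0.2, -0.1, -0.2]
grip_width: 50.2
grasp_force: 0.0
```

```bash
python3 -c "
from h import *
np.set_printoptions(precision=2,suppress=True)
look('tile_white',20,'w11')
print(bd(4,30,0))
chain(((409,-315,128),-51.6,0))"
```

```text
tcp [383.75 116.76 300.57] 34.7333
tile_white 0.88 [280.9, 146.5] 2686 centre [437.3 105.6] size [34.5 51.5] angle 170.47633
[437.3  106.57   0.  ]
[0.1028, 0.4199, 0.0003, 0.0015, 0.0009, 0.7165]
```

>>> apply_moves([
  [[0.009,0.035,0,0,0,0.06,0.55],[0.017,0.07,0,0,0,0.12,0.55],[0.026,0.105,0,0,0,0.18,0.55],[0.034,0.14,0,0,0,0.24,0.55],[0.043,0.175,0,0,0,0.3,0.55],[0.051,0.21,0,0,0,0.36,0.55],[0.06,0.245,0,0,0,0.42,0.55],[0.068,0.28,0,0,0,0.48,0.55],[0.077,0.315,0,0,0,0.54,0.55],[0.086,0.35,0,0,0,0.6,0.55],[0.094,0.385,0,0,0,0.66,0.55],[0.103,0.42,0,0,0,0.716,0.55]],
])

```text
clock: 35.83
ee_pos: [408.5, -317.7, 299.5]
orientation: [[0.618, -0.786, -0.003], [-0.786, -0.618, -0.0], [-0.002, 0.002, -1.0]]
wrist_force: [0.4, 0.7, -0.1]
grip_width: 50.3
grasp_force: 0.0
```

>>> apply_moves([
  [[0,0,0,0,0,0,0.55],[0,0,0,0,0,0,0.55],[0,0,0,0,0,0,0.55],[0,0,0,0,0,0,0.55],[0,0,0,0,0,0,0.55]],
])

```text
clock: 36.25
ee_pos: [408.8, -314.2, 300.2]
orientation: [[0.623, -0.783, -0.002], [-0.783, -0.623, -0.0], [-0.001, 0.002, -1.0]]
wrist_force: [-0.1, -0.2, -0.5]
grip_width: 50.3
grasp_force: 0.0
```

```bash
python3 -c "
from h import *
np.set_printoptions(precision=2,suppress=True)
look('tile_dark',8,'w12')"
```

```text
tcp [ 408.76 -314.19  300.23] 36.25
tile_dark 0.71 [292.2, 209.0] 2569 centre [ 404.3 -322.7] size [36.4 59.6] angle 128.47276
```

View pics/w12.png

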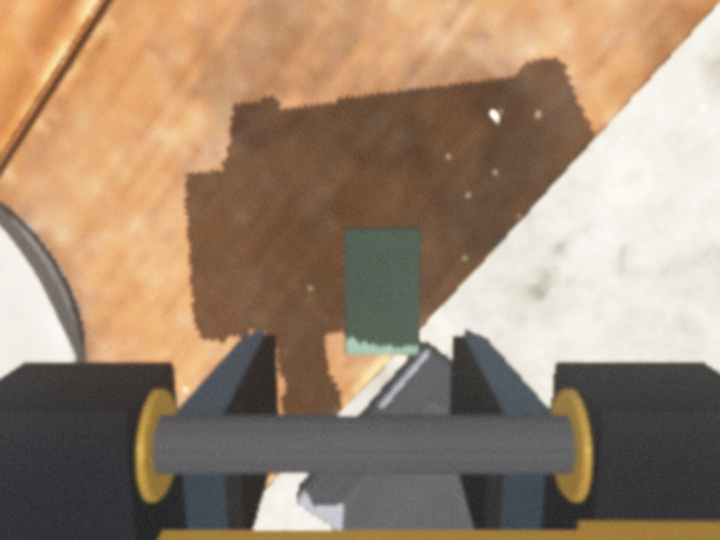

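The dark tile has been knocked to crop (382,290), so I'll measure again and pick it there.

```bash
python3 -c "
from h import *
np.set_printoptions(precision=2,suppress=True)
look('tile_dark',8)
pick((404.4,-322.7),-51.6,8)"
```

```text
tcp [ 408.82 -314.36  300.48] 36.35
tile_dark 0.92 [293.4, 208.9] 2346 centre [ 403.7 -322.6] size [34.4 58.8] angle 129.78543
[0.0156, 0.0084, 0.0684, 0.0018, 0.0004, 0.0013]
[0.0, 0.0, 0.04, 0.0, 0.0, 0.0]
```

>>> apply_moves([
  [[0.0075,0.004,0.03,0,0,-0.01,0.55],[0.015,0.0084,0.065,0,0,-0.01,0.55],[0.015,0.0084,0.068,0,0,-0.01,0.55],[0.015,0.0084,0.083,0,0,-0.01,0.55],[0.015,0.0084,0.096,0,0,-0.01,0.55],[0.015,0.0084,0.103,0,0,-0.01,0.55],[0.015,0.0084,0.108,0,0,-0.01,0.55],[0.015,0.0084,0.108,0,0,-0.01,0.55],[0.015,0.0084,0.108,0,0,-0.01,0.55],[0.015,0.0084,0.108,0,0,-0.01,0.55]],
])

```text
clock: 37.28
ee_pos: [411.5, -332.2, 193.3]
orientation: [[0.629, -0.777, -0.001], [-0.777, -0.629, -0.001], [0.0, 0.002, -1.0]]
wrist_force: [0.1, -0.8, -0.3]
grip_width: 49.9
grasp_force: 0.0
```

>>> apply_moves([
  [[0,0,0,0,0,0,0.45],[0,0,0,0,0,0,0.4],[0,0,0,0,0,0,0.36],[0,0,0,0,0,0,0.3],[0,0,0,0,0,0,0.3],[0,0,0,0,0,0,0.3],[0,0,0,0,0,0,0.3],[0,0,-0.004,0,0,0,0.3],[0,0,-0.012,0,0,0,0.3],[0,0,-0.03,0,0,0,0.3],[0,0,-0.06,0,0,0,0.3],[0,0,-0.095,0,0,0,0.3]],
])

```text
clock: 38.28
ee_pos: [411.0, -331.6, 288.0]
orientation: [[0.629, -0.777, -0.004], [-0.777, -0.629, 0.001], [-0.003, 0.002, -1.0]]
wrist_force: [0.2, 0.7, -1.0]
grip_width: 33.6
grasp_force: 20.0
```

```bash
python3 -c "
from h import *
rep(4); print(ctrl.read_state()['ee_pos'])
a=low(3,-12,80,14)
chain(low(2,-12,80,0),low(4,-12,60,14))"
```

```text
low corner board x,y,h [  26.  -468.9   83.2] tilt -0.2 force bx,by,z [ 0.1  0.8 -1. ] moment [ 0.12 -0.02  0.03] grip 33.6 20.0
[ 410.97270525 -331.64348403  288.03744239]
[-0.266, -0.2668, 0.0034, 0.0008, 0.0039, -0.7069]
[-0.0479, -0.12, 0.0158, 0.0, 0.2443, 0.0]
```

>>> apply_moves([
  [[-0.022,-0.022,0,0,0,-0.059,0.3],[-0.044,-0.044,0,0,0,-0.118,0.3],[-0.066,-0.066,0,0,0,-0.177,0.3],[-0.089,-0.089,0,0,0,-0.236,0.3],[-0.111,-0.111,0,0,0,-0.295,0.3],[-0.133,-0.133,0,0,0,-0.354,0.3],[-0.155,-0.155,0,0,0,-0.413,0.3],[-0.177,-0.178,0,0,0,-0.471,0.3],[-0.2,-0.2,0,0,0,-0.53,0.3],[-0.222,-0.222,0,0,0,-0.589,0.3],[-0.244,-0.245,0,0,0.002,-0.648,0.3],[-0.266,-0.267,0.003,0,0.004,-0.707,0.3]],
])

```text
clock: 39.28
ee_pos: [451.6, 44.3, 285.1]
orientation: [[0.984, -0.179, 0.003], [-0.179, -0.984, -0.003], [0.003, 0.002, -1.0]]
wrist_force: [1.0, 0.2, -0.4]
grip_width: 33.7
grasp_force: 20.0
```

>>> apply_moves([
  [[-0.008,-0.02,0.003,0,0.04,0,0.3],[-0.016,-0.04,0.005,0,0.08,0,0.3],[-0.024,-0.06,0.008,0,0.12,0,0.3],[-0.032,-0.08,0.01,0,0.16,0,0.3],[-0.04,-0.1,0.013,0,0.2,0,0.3],[-0.048,-0.12,0.0158,0,0.2443,0,0.3],[-0.048,-0.12,0.0158,0,0.2443,0,0.3],[-0.048,-0.12,0.0158,0,0.2443,0,0.3],[-0.048,-0.12,0.0158,0,0.2443,0,0.3],[-0.048,-0.12,0.0158,0,0.2443,0,0.3]],
])

```text
clock: 40.12
ee_pos: [426.5, 168.8, 268.3]
orientation: [[0.954, -0.183, 0.239], [-0.177, -0.983, -0.047], [0.244, 0.002, -0.97]]
wrist_force: [-0.7, 0.1, 0.0]
grip_width: 33.7
grasp_force: 20.0
```

```bash
python3 -c "
from h import *
rep(4)
chain(low(4,-13,20,14),low(4,-13,3,14))
im=vision.snapshot('wrist'); save('w13',cv2.resize(im[120:360,60:500],None,fx=1.6,fy=1.6))"
```

```text
low corner board x,y,h [-10.7  -1.3  59.1] tilt 14.1 force bx,by,z [-0.7 -0.   0. ] moment [0.11 0.17 0.02] grip 33.7 20.0
[-0.0114, -0.0009, 0.0374, 0.0025, -0.0019, -0.0001]
[-0.0041, 0.0, 0.0165, 0.0, 0.0, 0.0]
```

View pics/w13.png

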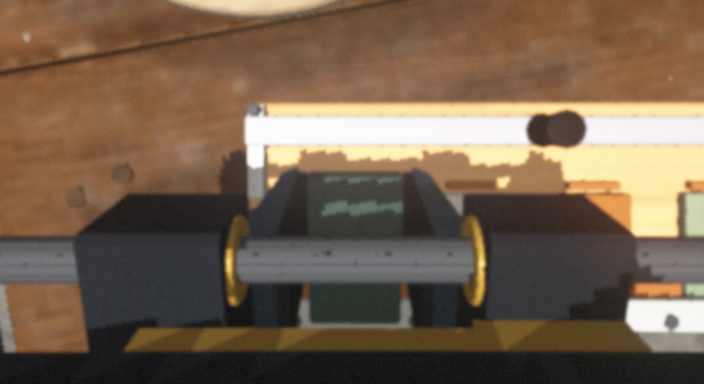

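The dark tile is held tilted over pocket 4. The stops of pockets 3, 2 and 1 show at columns 470, 590 and 700, with the orange and green tiles behind the last two. Lowering now.

>>> apply_moves([
  [[-0.003,-0.0009,0.012,0.002,-0.002,0,0.3],[-0.006,-0.0009,0.024,0.002,-0.002,0,0.3],[-0.01,-0.0009,0.0375,0.002,-0.002,0,0.3],[-0.012,-0.0009,0.043,0.002,-0.002,0,0.3],[-0.014,-0.0009,0.049,0.002,-0.002,0,0.3],[-0.0152,-0.0009,0.054,0.002,-0.002,0,0.3],[-0.0152,-0.0009,0.054,0.002,-0.002,0,0.3],[-0.0152,-0.0009,0.054,0.002,-0.002,0,0.3],[-0.0152,-0.0009,0.054,0.002,-0.002,0,0.3]],
])

```text
clock: 40.92
ee_pos: [425.0, 170.4, 212.3]
orientation: [[0.954, -0.182, 0.238], [-0.176, -0.983, -0.044], [0.242, 0.0, -0.97]]
wrist_force: [-0.1, 1.2, -0.7]
grip_width: 33.5
grasp_force: 20.0
```

```bash
python3 -c "
from h import *
rep(4)
chain(low(4,-26.5,1,14),low(4,-28,.6,9),low(4,-29,.5,5))"
```

```text
low corner board x,y,h [-12.7   0.5   3.1] tilt 14.0 force bx,by,z [-0.3  1.2 -0.7] moment [0.09 0.18 0.03] grip 33.5 20.0
[-0.0138, 0.0005, -0.0013, 0.0001, -0.0006, 0.0006]
[0.0151, -0.0, 0.0043, -0.0, -0.0873, -0.0]
[0.0124, 0.0, 0.0033, 0.0, -0.0698, 0.0]
```

>>> apply_moves([
  [[-0.003,0.0004,0,0,0,0,0.3],[-0.006,0.0004,-0.0005,0,0,0,0.3],[-0.009,0.0004,-0.0008,0,0,0,0.3],[-0.012,0.0004,-0.0011,0,0,0,0.3],[-0.0138,0.0004,-0.0013,0,0,0,0.3],[-0.0138,0.0004,-0.0013,0,0,0,0.3],[-0.0138,0.0004,-0.0013,0,0,0,0.3]],
])

```text
clock: 41.5
ee_pos: [411.7, 172.7, 210.0]
orientation: [[0.954, -0.181, 0.239], [-0.176, -0.983, -0.044], [0.243, -0.0, -0.97]]
wrist_force: [4.3, -2.3, 0.2]
grip_width: 33.9
grasp_force: 20.0
```

```bash
python3 -c "
from h import *
rep(4)"
```

```text
low corner board x,y,h [-26.1   0.4   0.9] tilt 14.1 force bx,by,z [ 4.7 -1.5  0.2] moment [-0.33 -0.66 -0.06] grip 33.9 20.0
```

>>> apply_moves([
  [[0.004,0,0.0011,0,-0.022,0,0.3],[0.008,0,0.0021,0,-0.044,0,0.3],[0.0115,0,0.0031,0,-0.066,0,0.3],[0.0151,0,0.0043,0,-0.0873,0,0.3],[0.0151,0,0.0043,0,-0.0873,0,0.3],[0.0151,0,0.0043,0,-0.0873,0,0.3]],
])

```text
clock: 42.0
ee_pos: [427.7, 169.8, 209.6]
orientation: [[0.971, -0.182, 0.157], [-0.18, -0.983, -0.028], [0.159, -0.001, -0.987]]
wrist_force: [6.8, -0.3, 1.2]
grip_width: 33.8
grasp_force: 20.0
```

```bash
python3 -c "
from h import *
rep(4)
chain(low(4,-29,.5,5),low(4,-29.2,.4,2.5),low(4,-29,.3,.5))"
```

```text
low corner board x,y,h [-26.8   0.6   0.5] tilt 9.2 force bx,by,z [6.7 0.9 1.2] moment [-0.06 -1.24 -0.  ] grip 33.8 20.0
[0.0117, 0.0004, 0.0031, -0.0009, -0.0725, 0.0002]
[0.0082, 0.0, 0.0021, -0.0, -0.0436, -0.0]
[0.0069, -0.0, 0.0017, 0.0, -0.0349, -0.0]
```

```bash
python3 -c "
from h import *
chain(low(4,-27.0,.5,5,dy=.2),low(4,-27.3,.4,2.5,dy=.2),low(4,-27.2,.3,.5,dy=.2))"
```

```text
[0.0137, 0.0002, 0.0035, -0.0009, -0.0725, 0.0002]
[0.0081, -0.0, 0.002, -0.0, -0.0436, -0.0]
[0.0068, -0.0, 0.0017, 0.0, -0.0349, -0.0]
```

>>> apply_moves([
  [[0.0045,0.0001,0.0009,0,-0.02,0,0.3],[0.0095,0.0002,0.002,0,-0.046,0,0.3],[0.0142,0.0002,0.0033,0,-0.0725,0,0.3],[0.0142,0.0002,0.0033,0,-0.0725,0,0.3],[0.0142,0.0002,0.0033,0,-0.0725,0,0.3]],
])

```text
clock: 42.42
ee_pos: [441.3, 166.9, 208.3]
orientation: [[0.98, -0.182, 0.085], [-0.181, -0.983, -0.016], [0.087, 0.0, -0.996]]
wrist_force: [5.7, 1.5, 0.4]
grip_width: 33.5
grasp_force: 20.0
```

```bash
python3 -c "
from h import *
rep(4)
chain(low(4,-27.3,.4,2.5),low(4,-27.2,.3,.5))
im=vision.snapshot('wrist'); save('w14',cv2.resize(im[120:360,130:480],None,fx=2,fy=2))"
```

```text
low corner board x,y,h [-27.2   0.    0.5] tilt 5.0 force bx,by,z [5.3 2.5 0.4] moment [ 0.25 -1.02 -0.03] grip 33.5 20.0
[0.0082, 0.0, 0.002, 0.0, -0.043, 0.0001]
[0.0068, 0.0, 0.0017, 0.0, -0.0349, -0.0]
```

View pics/w14.png

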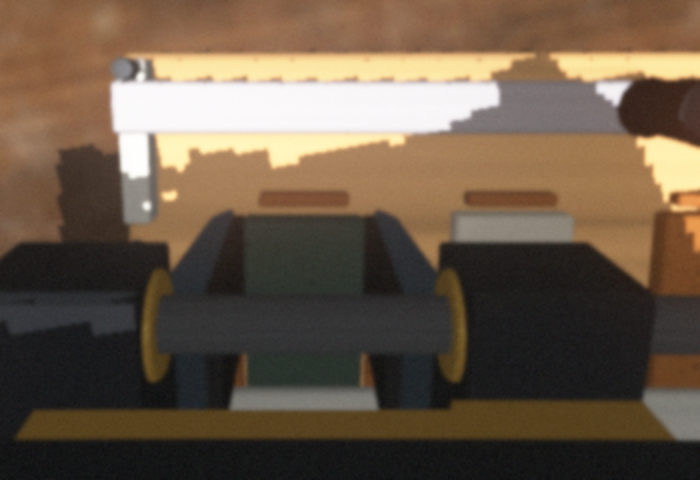

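The dark tile's far end is at row 215, clear behind its stop at rows 190–206, and its other end is under the lip. I'll finish levelling it.

>>> apply_moves([
  [[0.0005,0.0002,0,0,0,0,0.3],[0.0045,0.0002,0.001,0,-0.022,0,0.3],[0.0086,0.0002,0.002,0,-0.043,0,0.3],[0.0086,0.0002,0.002,0,-0.043,0,0.3],[0.0086,0.0002,0.002,0,-0.043,0,0.3]],
])

```text
clock: 42.88
ee_pos: [449.3, 165.0, 206.9]
orientation: [[0.982, -0.182, 0.042], [-0.182, -0.983, -0.008], [0.043, 0.001, -0.999]]
wrist_force: [4.4, 1.2, -0.6]
grip_width: 33.7
grasp_force: 20.0
```

```bash
python3 -c "
from h import *
rep(4)
chain(low(4,-27.2,.3,.5))"
```

```text
low corner board x,y,h [-27.6  -0.5   0.4] tilt 2.5 force bx,by,z [ 4.1  1.9 -0.6] moment [ 0.1  -0.86 -0.03] grip 33.7 20.0
[0.0069, -0.0003, 0.0016, 0.0006, -0.034, 0.0004]
```

>>> apply_moves([
  [[0.004,0,0.0008,0,-0.018,0,0.3],[0.0074,0,0.0016,0,-0.034,0,0.3],[0.0074,0,0.0016,0,-0.034,0,0.3],[0.0074,0,0.0016,0,-0.034,0,0.45],[0.0074,0,0.0016,0,-0.034,0,0.45],[0.0074,0,0.0016,0,-0.034,0,0.45],[0.0074,0,0.0016,0,-0.034,0,0.45]],
])

```text
clock: 43.47
ee_pos: [456.6, 163.7, 205.7]
orientation: [[0.983, -0.182, 0.007], [-0.182, -0.983, -0.002], [0.008, 0.001, -1.0]]
wrist_force: [-0.2, 1.5, 0.8]
grip_width: 41.2
grasp_force: 0.0
```

>>> apply_moves([
  [[0,0,-0.01,0,0,0,0.45],[0,0,-0.03,0,-0.008,0,0.45],[-0.02,0.02,-0.06,0,-0.008,0,0.5],[-0.045,0.05,-0.095,0,-0.008,0,0.55],[-0.06,0.085,-0.095,0,-0.008,0,0.55],[-0.06,0.085,-0.095,0,-0.008,0,0.55],[-0.06,0.085,-0.095,0,-0.008,0,0.55],[-0.06,0.085,-0.095,0,-0.008,0,0.55]],
])

```text
clock: 44.13
ee_pos: [382.0, 91.1, 300.8]
orientation: [[0.983, -0.183, 0.001], [-0.183, -0.983, -0.0], [0.001, 0.0, -1.0]]
wrist_force: [0.3, -0.1, -0.2]
grip_width: 50.0
grasp_force: 0.0
```

```bash
python3 -c "
from h import *
np.set_printoptions(precision=2,suppress=True)
for l in ['tile_dark','tile_white','tile_orange','tile_green']: look(l,20,'w15')
for y in (90,30,-30,-90): print(bd(4,y,0)[:2])
s=ctrl.read_state(); C=cam('wrist',s)
k=[(r['confidence'],r['position'],onz(C,r['position'],46.5)[0]) for r in finder.place_of('knob','wrist')]; print(k,bd(59,0,46.5))
chain((bd(59,0,60),Q[2],0),(bd(59,0,50),Q[2],0))"
```

```text
tcp [382.05  91.12 300.84] 44.1333
tile_dark 0.67 [181.7, 152.1] 2722 centre [448.5 162.5] size [34.8 50.7] angle 169.20386
tile_dark 0.2 [287.9, 110.7] 38822 centre [446.6  73.4] size [112.  289.3] angle 79.45741
tcp [382.48  91.66 300.29] 44.2333
tile_white 0.69 [249.3, 151.5] 2532 centre [437.  105.9] size [33.7 50. ] angle 169.09442
tcp [382.32  91.74 300.  ] 44.3333
tcp [382.07  91.63 299.95] 44.4333
tile_green 0.85 [400.9, 151.3] 2836 centre [416.3 -10.8] size [35.8 51.1] angle 169.48187
[448.23 165.56]
[437.3  106.57]
[426.37  47.57]
[415.43 -11.42]
[(0.87, [290.0, 72.3], array([486.67,  65.4 ,  46.5 ]))] [485.91  67.05  46.5 ]
[0.1068, 0.005, 0.068, 0.0006, 0.0008, 0.001]
[0.0, 0.0, 0.01, 0.0, 0.0, 0.0]
```

View pics/w15.png

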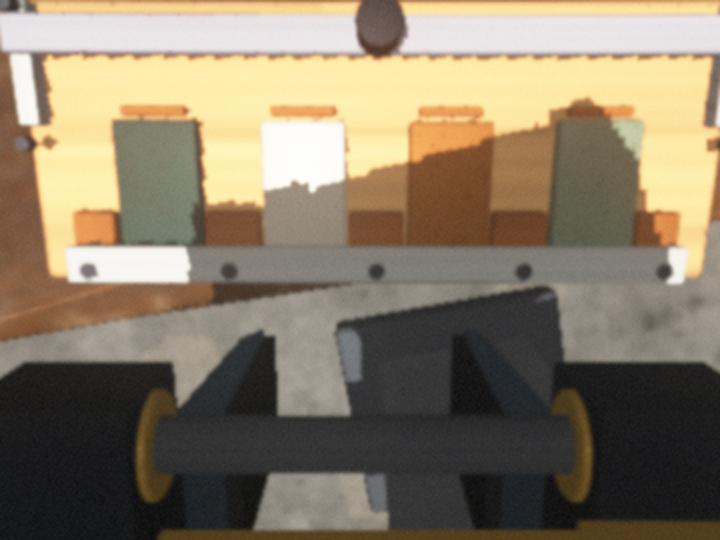

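All four tiles lie flat behind their stops, at columns 160, 303, 450 and 597. Now I'll close the keeper by its knob.

>>> apply_moves([
  [[0.035,0.002,0,0,0,0,0.55],[0.07,0.004,0,0,0,0,0.55],[0.107,0.005,0,0,0,0,0.55],[0.107,0.005,0.03,0,0,0,0.55],[0.107,0.005,0.055,0,0,0,0.55],[0.107,0.005,0.068,0,0,0,0.55],[0.107,0.005,0.077,0,0,0,0.55],[0.107,0.005,0.077,0,0,0,0.55],[0.107,0.005,0.077,0,0,0,0.55]],
], squeeze=12)

```text
clock: 45.33
ee_pos: [486.0, 66.9, 223.3]
orientation: [[0.983, -0.182, -0.001], [-0.182, -0.983, -0.0], [-0.001, 0.001, -1.0]]
wrist_force: [0.4, -0.9, 1.0]
grip_width: 50.0
grasp_force: 0.0
```

>>> apply_moves([
  [[0,0,0,0,0,0,0],[0,0,0,0,0,0,0],[0,0,0,0,0,0,0],[0,0,0,0,0,0,0],[0,0,0,0,0,0,0],[0,0,0,0,0,0,0],[0,0,0,0,0,0,0],[0,0,0,0,0,0,0],[0,0,0,0,0,0,0],[0,0,0,0,0,0,0]],
])

```text
clock: 46.17
ee_pos: [486.1, 66.9, 223.4]
orientation: [[0.983, -0.182, 0.0], [-0.182, -0.983, -0.0], [0.0, 0.0, -1.0]]
wrist_force: [0.1, 3.8, 6.7]
grip_width: 15.0
grasp_force: 12.0
```

>>> apply_moves([
  [[-0.004,0,0,0,0,0,0],[-0.008,0,0,0,0,0,0],[-0.012,0,0,0,0,0,0],[-0.016,0,0,0,0,0,0],[-0.02,0,0,0,0,0,0],[-0.023,0,0,0,0,0,0],[-0.026,0,0,0,0,0,0],[-0.028,0,0,0,0,0,0],[-0.028,0,0,0,0,0,0],[-0.028,0,0,0,0,0,0]],
])

```text
clock: 47.0
ee_pos: [458.1, 72.1, 223.4]
orientation: [[0.983, -0.182, -0.0], [-0.182, -0.983, -0.0], [-0.0, 0.0, -1.0]]
wrist_force: [-0.2, 6.6, 6.6]
grip_width: 15.4
grasp_force: 12.0
```

```bash
python3 -c "
from h import *
s=ctrl.read_state();print(s['ee_pos'],RT(-10.5).T@s['wrist_force'],s['grip_width'],bd(29,0,50))"
```

```text
[458.11606487  72.09028282 223.41715219] [-1.38367734 -6.45773126 -6.62614666] 15.43747692701683 [456.41439232  72.51516976  50.        ]
```

Moved 28.5 mm with no resistance; I'll push on to the end stop.

>>> apply_moves([
  [[-0.001,0,0,0,0,0,0],[-0.002,-0.0003,0,0,0,0,0],[-0.003,-0.0003,0,0,0,0,0],[-0.004,-0.0003,0,0,0,0,0],[-0.004,-0.0003,0,0,0,0,0],[-0.004,-0.0003,0,0,0,0,0],[-0.004,-0.0003,0,0,0,0,0]],
])

```text
clock: 47.58
ee_pos: [455.8, 72.6, 223.6]
orientation: [[0.983, -0.182, 0.003], [-0.182, -0.983, -0.001], [0.004, 0.0, -1.0]]
wrist_force: [9.3, -3.0, -1.0]
grip_width: 15.2
grasp_force: 12.0
```

```bash
python3 -c "
from h import *
s=ctrl.read_state();print(s['ee_pos'],RT(-10.5).T@s['wrist_force'],s['grip_width'],s['orientation'][0])"
```

```text
[455.80619313  72.64842947 223.56250825] [9.69209998 1.24593106 1.01302951] 15.178066735318154 [ 0.98337915 -0.18153119  0.00344475]
```

>>> apply_moves([
  [[0.001,0,0,0,0,0,0],[0.001,0,0,0,0,0,0.5],[0.001,0,0,0,0,0,0.5],[0.001,0,0,0,0,0,0.5],[0.001,0,0,0,0,0,0.5],[0.001,0,0,0,0,0,0.5],[0.001,0,-0.03,0,0,0,0.55],[-0.03,-0.01,-0.075,0,0,0,0.55],[-0.06,-0.02,-0.08,0,0,0,0.55],[-0.075,-0.02,-0.08,0,0,0,0.55],[-0.075,-0.02,-0.08,0,0,0,0.55],[-0.075,-0.02,-0.08,0,0,0,0.55]],
])

```text
clock: 48.58
ee_pos: [383.9, 106.4, 303.6]
orientation: [[0.984, -0.181, 0.0], [-0.181, -0.984, -0.0], [0.0, 0.0, -1.0]]
wrist_force: [1.0, 1.1, 1.1]
grip_width: 49.7
grasp_force: 0.0
```

```bash
python3 -c "
from h import *
np.set_printoptions(precision=2,suppress=True)
for l in ['tile_dark','tile_white','tile_orange','tile_green']: look(l,20)
s=ctrl.read_state(); C=cam('wrist',s)
im=vision.snapshot('wrist'); save('w16',cv2.resize(im[60:330,100:460],None,fx=2,fy=2))
for r in finder.place_of('knob','wrist'): print(r['confidence'],onz(C,r['position'],46.5)[0],bd(29,0,0))
for y in (90,30,-30,-90): print(bd(.5,y,0)[:2])"
```

```text
tcp [383.87 106.44 303.6 ] 48.5833
tile_dark 0.74 [201.8, 154.8] 2267 centre [445.2 163.6] size [34.5 44.1] angle 169.24121
tile_dark 0.64 [303.0, 114.7] 39436 centre [446.2  73.2] size [112.2 290.4] angle 79.378456
tcp [385.15 106.11 303.19] 48.6833
tile_white 0.75 [268.1, 155.2] 2195 centre [434.8 105.9] size [34.6 43.8] angle 170.64003
tile_white 0.73 [303.6, 114.3] 39870 centre [445.9  73.1] size [112.5 289.9] angle 79.32058
tcp [385.25 105.99 302.97] 48.7833
tcp [385.04 105.99 302.94] 48.8833
tile_green 0.91 [418.8, 157.7] 2331 centre [412.9  -9.9] size [36.1 43.1] angle 169.41312
0.72 [459.88  73.39  46.5 ] [456.41  72.52   0.  ]
[444.79 166.2 ]
[433.86 107.21]
[422.92  48.21]
[411.99 -10.78]
```

View pics/w16.png

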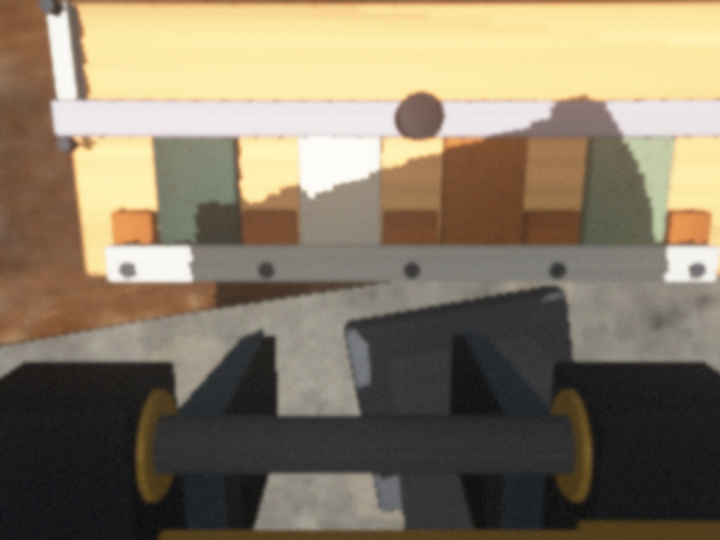

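The bar covers all four far ends, and the visible tile length of about 44 mm matches the fully home position. The arm is clear of everything, so I'm handing in.

```bash
python3 -c "
from station import order; print(order.hand_in())"
```

```text
the job is handed in; nothing more can be done
None
```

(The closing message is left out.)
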